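# Re-grip a drive spindle and chuck it against the collet's depth stop

### The job

Draw the drive spindle out of its storage tunnel by the shaft, lay it down on the rubber mat and let go, then take it again by its square coupling body and feed the shaft into the open collet until its end is fully home against the depth stop inside. Leave it there and swing the collet lever all the way round to close the collet. Leave the loose things lying about the bench where they are.

Things in the scene. Friction and masses are not known exactly. Their poses are not given: they have to be found in the camera images.
- spindle: The loose drive spindle, 165 mm long, about 0.3 kg: a dark grey resin block 80 x 40 x 40 mm with two thin black bands at its rear end; from its front face sticks a round bright aluminium shaft, 24 mm in diameter, 85 mm long, on its axis. Origin: under the shaft's root, level with the block's underside; x along the shaft to its end. At the start the block is hidden in the tunnel; about 65 mm of shaft shows.
- coupling_centre (a point): Centre of the spindle's resin block. x axis along the shaft, from block to shaft end; z up. The shaft begins 40 mm ahead (+x) of this point and ends 125 mm ahead; the balance point is about 28 mm ahead, inside the block. Laid on a flat surface the block rests flat, this point 20 mm above the surface, the shaft level and 8 mm clear of it.
- shaft_tip (a point): Centre of the end face of the spindle's shaft, 125 mm ahead of the coupling centre; same axes as there.
- rack: The storage tunnel: a fixed painted grey box 110 mm long, 62 mm wide and 59 mm high, open at both ends. Its passage is 46 mm wide, its floor 10 mm and its roof 54 mm above the bench. Origin under its centre; x points into the tunnel from the mouth where the shaft sticks out.
- rack_mouth (a point): Centre of the tunnel's mouth, 30 mm above the bench. x axis points into the tunnel: the spindle is drawn out along -x. The block's front lies 16 to 24 mm inside the mouth at the start, so its rear comes clear after drawing it out 104 mm at most.
- mat_centre (a point): Centre of the top of the fixed black rubber mat, 170 (x) x 210 (y) mm and 3 mm thick, that lies flat on the bench between the tunnel and the collet; it is kept clear for laying the spindle down.
- collet: The lever collet: a fixed steel cylinder, 60 mm in diameter, lying level with its axis 60 mm above the bench, on a grey foot and a dark base plate (150 x 120 x 12 mm). Origin under its middle, x along the feed direction. The lever and its boss stand on top, 70 mm and more behind the mouth; ahead of them nothing rises more than 90 mm above the bench.
- collet_mouth (a point): Centre of the collet's mouth. x axis points into the bore (feed direction). A funnel 12 mm long, 40 mm wide at this point, narrows to a bore 27 mm in diameter for the 24 mm shaft. The depth stop lies 62 to 75 mm inside, so 10 to 23 mm of shaft stays outside when home. Let go there, the spindle stays in, sagging less than 0.09 rad.
- stop_face (a point): Centre of the depth stop's flat face, 21 mm in diameter, hidden in the bore: a steel rod on the bore axis that comes out at the collet's back with a dark round knob. It is set to a different depth each time and holds against a push of 25 N. x axis is the feed direction. Home means that the shaft end touches this face.
- collet_lever (a joint): Angle of the collet lever in rad: 0 to 0.2 at the start (open, pointing back over the collet's rear), 1.3 against its end stop (closed; swung clockwise seen from above). It moves level about an upright hinge on top of the collet, takes 2 to 8 N at the knob and stays where it is left. Closing lowers a jaw onto the shaft.
- lever_knob (a point): Middle of the lever's black upright knob, 20 mm in diameter and 44 mm high; this point is 130 mm above the bench and 85 mm from the hinge axis; the arm's top is 21 mm under this point.
- lever_hinge (a point): Point on the lever's upright hinge axis, fixed, at the height of the knob's middle, 82 mm beyond the collet mouth along the feed direction. x axis is the feed direction, where the lever points at angle 0.
- sight_window: Bystander: frosted glass sight window, a loose disc 90 mm in diameter and 12 mm thick; origin at the centre of its underside.
- spare_coupling: Bystander: loose grey resin coupling standing upright, round, 60 mm in diameter with a narrower top, 50 mm high; origin at the centre of its underside.
- seal_cup: Bystander: loose steel bowl 76 mm across and 45 mm high; origin at the centre of its underside.
- rotor_bucket: Bystander: loose steel centrifuge bucket, an open cup 72 mm across and 105 mm high; origin at the centre of its underside.
- grease_jar: Bystander: loose white jar 64 mm in diameter and 75 mm high; origin at the centre of its underside.
Mind the look-alikes: they are no part of the job. What is shaped like the collet but turquoise is not meant. Of the things like the spindle, leave any that is orange; of the rest the larger one is meant.

How it is judged:
By the outcome, as a careful person would: the job done as asked, in the order asked, and still so for the second after the job is handed in, with the robot touching nothing.
It also fails if it takes over 66 s, if anything falls off the work surface, if the arm or the gripper's body presses on something with over 40 N, if the wrist force passes 120 N, or if a joint passes its speed limit or range.

### The arm

A 6-joint arm with a two-finger parallel gripper is mounted at the origin on the work surface. World frame = base frame: x ahead of the robot, y to its left, z up, the work surface at z = 0. Lengths are in m, angles in rad, forces in N, time in s.
With the tool pointing down it reaches from about 0.25 to 0.775 m from the base axis. Payload 8.9 kg.
Tool frame: the origin (TCP) lies at the very end of the fingers, on their centre line; the grasp point (between the pads) lies 19 mm behind it; x points along the fingers, y is the direction in which the jaws open and shut, and the axes are right-handed (so a half turn about x gives the same grasp; the last joint's range is limited). The gripper opens to 85 mm and grips with 20 to 120 N. Pads are 22 mm wide; open, the fingers measure 114 mm over their backs; the gripper's body (76 mm by 85 mm) begins 54 mm behind the grasp point. The pads swing forward as they close: fully open they stand 13 mm farther back than shut.
Start: joints at [1.02, 0.291, -0.153, 1.127, 0, 1.431], TCP at [0.21, 0.481, 0.231] pointing down, gripper open.
Joint ranges: [-2.52, 2.52], [-0.91, 1.74], [-1.3, 1.37], [-1.96, 2.02], [-1.52, 1.47], [-3.14, 3.14]. Speed limits (rad/s): [2.22, 2.22, 2.79, 3.14, 3.14, 3.14].

### API

Orientations are given as a unit quaternion [x, y, z, w].
In Python, from plant import readout, imaging, workorder gives the robot as it stands. The module is installed in compiled form; this text tells all that it offers.
- The arm moves only by the tool drive_tool, never from a script. Its argument "series" is a list that holds one entry, the list of rows, each a list of 7 numbers: the opening in per cent of the stroke, from 0 (shut) to 100 (fully open), then the shift along the tool's x, y, z in cm, then the turn, a rotation vector about the tool's x, y, z in degrees. In form: [[[fingers, tx, ty, tz, rx, ry, rz], ...]]. A call has 1 to 20 rows; each row shifts and turns the commanded pose from where the row before left it, along the tool's axes as they then stand; what a row does not reach is not made up. A row lasts 1/12 s, in which the tool goes at most 41.7 mm and 7.16 degrees, less where a joint would pass 70% of its speed; a pose out of reach is approached as far as the arm can. A call with a gripper value outside its range is refused whole. The fingers move at their own pace and stop on an object; "force" is the grip in N (left out, the last holds). Time passes only in rows, so rows that do not move let the fingers close. It gives the time, the measured TCP pose, the force and the opening at its end, in the units of the state.
- readout.get_state(): the state, without advancing time (a new reading comes with each control period).
- imaging.snapshot(name): name is "side" or "top"; returns the picture (420x560x3 uint8, blue, green, red); there is no depth.
- imaging.camera_params(name): a dict with "fx", "fy", "cx", "cy" (pixels), "dist_coeffs" ([k1, k2, p1, p2, k3] as OpenCV has them; the pictures are not rectified), "world_to_cam" (4x4, takes a point from world to camera coordinates). Camera axes: x right, y down, z forward; pixel columns grow to the right and rows downward; lengths in m; the calibration is good to about 2 mm. A picture is of the moment at which its call begins. camera_params takes no time and is no camera call.
- workorder.hand_in(): hands the job in, once; it reports no verdict.
Trained networks look in the newest picture that a camera, given by its name, has taken for a name from the list of things; names that differ only in an ending like _2 or _b are one class to them, and where a whole thing is asked for, a point or a joint stands for the part that bears it (a point fixed in the world has none). Each returns a list of dicts, best first, with "conf" (0 to 1); they miss things now and then, are a little off and sometimes report something else, mostly with a low value. They report only what shows in the picture. A call takes as long as a camera call. They do not tell look-alikes from the thing itself.
- imaging.look_for(target, camera): "uv" ([column, row] in pixels, amid what is visible of it).
- imaging.masks_of(target, camera): "mask" (420x560 bool, what is visible of it) and "uv" ([column, row] in pixels, amid what is visible of it).
- imaging.landmark_of(target, camera): "uv" ([column, row] in pixels: a listed point, or the origin of a listed thing).
The state is a dict: "time": time; "q": joint angles; "joint_vel": joint speeds; "tau": joint torques, N m; "position": TCP position; "orientation": TCP orientation; "wrist_force": force on the tool from outside, world axes, zero at the start; "wrist_torque": the same for the moment, N m; "gripper_width": finger opening in m.
Only numpy, scipy, OpenCV 4.12 (cv2) and the standard library are available. Lean on these libraries where they do the work, as an engineer would, in place of code of your own. Each camera call takes 0.05 s, during which the arm holds its last target.

## Working session

There is one attempt and no reset: what is moved stays moved. The work goes in short steps, Python scripts to look and compute and a tool call to move; the robot and the scene stay as the last step left them, time stands still between calls to the robot, and variables do not carry over. Pictures are saved under pics/ and viewed, and the job is handed in when it is done.

Besides the shell and the picture viewer there is one more tool, called after "Emit:" as name(argument=value, ...) on one line, values as JSON. drive_tool: Moves the arm, as the interface text tells. Its arguments: {"type":"object","properties":{"series":{"type":"array"},"force":{"type":"number"}},"required":["series"]}

```bash
ls; mkdir -p pics
python3 - <<'E'
from plant import readout, imaging
import cv2,json
s=readout.get_state(); print({k:(v if not hasattr(v,'tolist') else v.tolist()) for k,v in s.items()})
for c in ("side","top"):
    im=imaging.snapshot(c); cv2.imwrite(f"pics/{c}0.png",im)
    p=imaging.camera_params(c); print(c,p)
E
```

```text
pics
{'time': 0.0, 'q': [1.0196804626442217, 0.29127887122761165, -0.1540699294876017, 1.1266554443167844, 1.8052583578718254e-05, 1.431485659038955], 'joint_vel': [-0.0013273665960781404, -0.000655940582539887, -0.0008514207081039893, 0.0027307104667118505, -0.0007399082679598887, 0.0007757493482098176], 'tau': [0.0052820544806309044, -53.713942766189575, 33.13701152801514, 0.015778887318447232, -1.6153794035744795e-05, -6.887468089189497e-06], 'position': [0.20993003216048295, 0.48077812957838656, 0.23075405517146758], 'orientation': [0.14416879882071773, 0.6923208521528986, -0.14496821559127346, 0.6920198057780991], 'wrist_force': [-0.16799406387537807, 0.381324146130361, 0.3633522658710161], 'wrist_torque': [0.03341462731906885, 0.06676861677637666, 0.03169837294110207], 'gripper_width': 0.08532213395626496}
side {'fx': 476.9902776996539, 'fy': 476.9902776996539, 'cx': 281.1465611022345, 'cy': 211.2206790930081, 'dist_coeffs': array([-0.09463818,  0.        ,  0.        ,  0.        ,  0.        ]), 'world_to_cam': array([[ 0.98476811, -0.17373142, -0.00701199, -0.48990062],
       [-0.09481579, -0.5027693 , -0.85920486,  0.11775252],
       [ 0.14574546,  0.84678239, -0.51158365,  1.41888482],
       [ 0.        ,  0.        ,  0.        ,  1.        ]])}
top {'fx': 446.04229730949334, 'fy': 446.04229730949334, 'cx': 275.3082992452934, 'cy': 205.07630435668545, 'dist_coeffs': array([-0.04506371,  0.        ,  0.        ,  0.        ,  0.        ]), 'world_to_cam': array([[-1.71107633e-02, -9.99846840e-01, -3.67671392e-03,
        -4.97019171e-02],
       [-9.82405732e-01,  1.74960317e-02, -1.85937802e-01,
         5.02362633e-01],
       [ 1.85973651e-01,  4.30487127e-04, -9.82554638e-01,
         1.16125277e+00],
       [ 0.00000000e+00,  0.00000000e+00,  0.00000000e+00,
         1.00000000e+00]])}
```

View pics/top0.png

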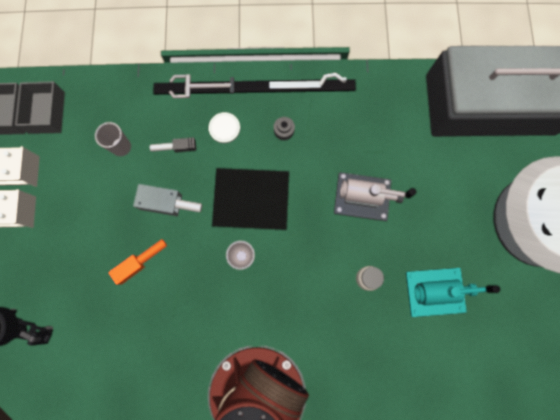

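View pics/side0.png

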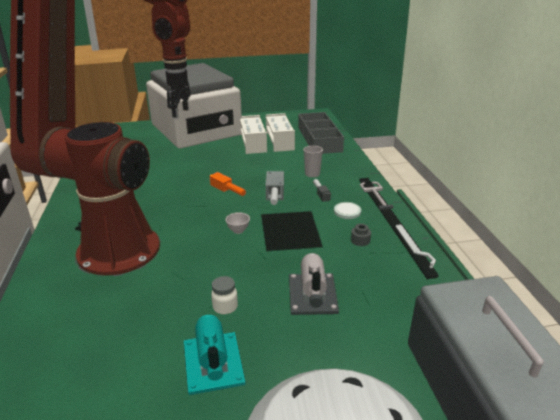

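```bash
cat > h.py <<'E'
import numpy as np, cv2
from plant import readout, imaging
P={c:imaging.camera_params(c) for c in ("side","top")}
def K(c):
    p=P[c]; return np.array([[p['fx'],0,p['cx']],[0,p['fy'],p['cy']],[0,0,1.]])
def ray(c,uv):
    p=P[c]; n=cv2.undistortPoints(np.array([[uv]],float),K(c),np.array(p['dist_coeffs']))[0,0]
    W=np.array(p['world_to_cam']); R=W[:3,:3]; o=-R.T@W[:3,3]; d=R.T@np.array([n[0],n[1],1]); return o,d/np.linalg.norm(d)
def at_z(c,uv,z):
    o,d=ray(c,uv); return o+d*(z-o[2])/d[2]
def tri(uvs,uvt):
    A=np.zeros((3,3));b=np.zeros(3);L=[]
    for c,uv in (("side",uvs),("top",uvt)):
        o,d=ray(c,uv);M=np.eye(3)-np.outer(d,d);A+=M;b+=M@o;L.append((o,d))
    x=np.linalg.solve(A,b); e=[np.linalg.norm((np.eye(3)-np.outer(d,d))@(x-o)) for o,d in L]
    return x,max(e)
def proj(c,X):
    p=P[c];W=np.array(p['world_to_cam']); X=np.atleast_2d(X)
    r,_=cv2.Rodrigues(W[:3,:3]); return cv2.projectPoints(X.astype(float),r,W[:3,3],K(c),np.array(p['dist_coeffs']))[0][:,0]
E
python3 - <<'E'
from h import *
for c in ("side","top"): imaging.snapshot(c)
for t in ("rack_mouth","rack","shaft_tip","collet_mouth","collet","lever_hinge","lever_knob","mat_centre","spindle"):
    for c in ("side","top"):
        r=imaging.landmark_of(t,c); print(t,c,[(np.round(d['uv'],1).tolist(),round(d['conf'],2)) for d in r])
for c in ("side","top"):
    im=cv2.imread(f"pics/{c}0.png")
    boxes={'top':[(120,125,210,225),(320,160,430,230)],'side':[(255,160,345,215),(275,235,350,320)]}[c]
    for i,(a,b,e,f) in enumerate(boxes):
        k=min(800//(e-a),600//(f-b)); cv2.imwrite(f"pics/{c}_c{i}.png",cv2.resize(im[b:f,a:e],None,fx=k,fy=k,interpolation=cv2.INTER_CUBIC)); print(c,i,k)
print(readout.get_state()['time'])
E
```

```text
rack_mouth side [([271.9, 194.6], 0.76), ([313.3, 260.1], 0.28)]
rack_mouth top [([222.1, 130.2], 0.7), ([366.4, 279.6], 0.67), ([179.3, 202.0], 0.62)]
rack side [([276.3, 191.9], 0.64), ([360.9, 237.1], 0.34)]
rack top [([159.0, 203.3], 0.71)]
shaft_tip side [([242.9, 192.2], 0.75), ([273.1, 201.0], 0.44)]
shaft_tip top [([151.2, 145.9], 0.73), ([199.3, 206.7], 0.71), ([163.2, 242.4], 0.59)]
collet_mouth side [([210.3, 322.6], 0.93), ([309.3, 258.8], 0.73), ([229.5, 303.8], 0.47)]
collet_mouth top [([417.8, 295.9], 0.69), ([338.5, 187.2], 0.6)]
collet side [([216.0, 364.0], 0.73), ([311.1, 297.6], 0.66), ([311.4, 260.4], 0.27)]
collet top [([361.2, 194.5], 0.77), ([433.9, 291.1], 0.59)]
lever_hinge side [([313.0, 257.3], 0.97), ([208.5, 324.6], 0.8)]
lever_hinge top [([459.4, 291.2], 0.85), ([377.9, 187.2], 0.74), ([410.2, 193.4], 0.44)]
lever_knob side [([212.7, 353.9], 0.75), ([314.9, 280.8], 0.53)]
lever_knob top [([492.2, 288.5], 0.7), ([120.9, 146.6], 0.64), ([409.5, 196.3], 0.61)]
mat_centre side [([287.7, 225.7], 0.81), ([312.2, 171.0], 0.32)]
mat_centre top [([250.9, 197.9], 0.82)]
spindle side [([320.4, 191.0], 0.7), ([275.7, 192.2], 0.66), ([226.6, 193.3], 0.66), ([308.3, 296.5], 0.63), ([272.2, 202.9], 0.5)]
spindle top [([169.2, 146.9], 0.85), ([172.3, 203.3], 0.73), ([137.2, 259.8], 0.67)]
side 0 8
side 1 7
top 0 6
top 1 7
1.1
```

View pics/top_c0.png

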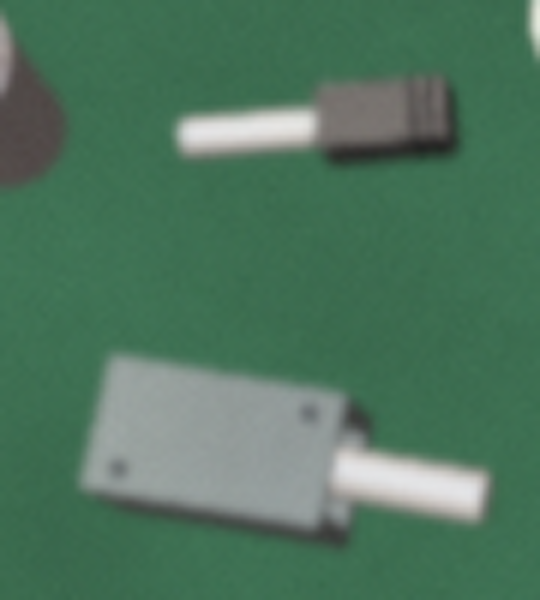

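View pics/top_c1.png

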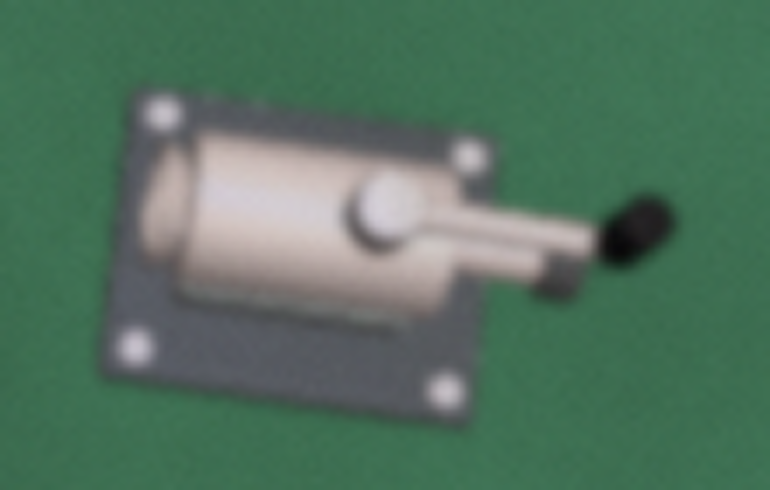

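View pics/side_c0.png

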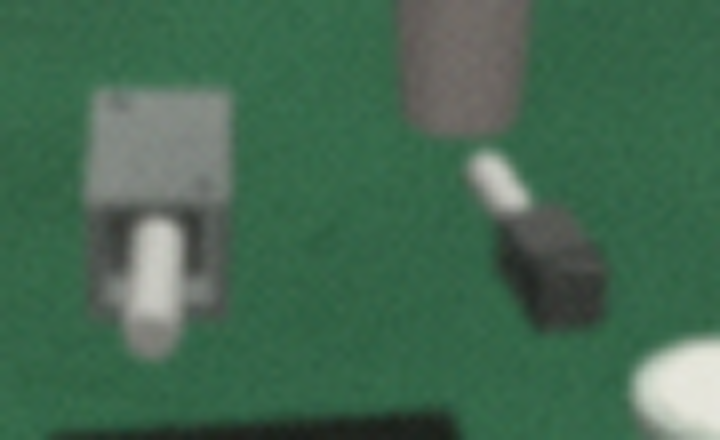

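View pics/side_c1.png

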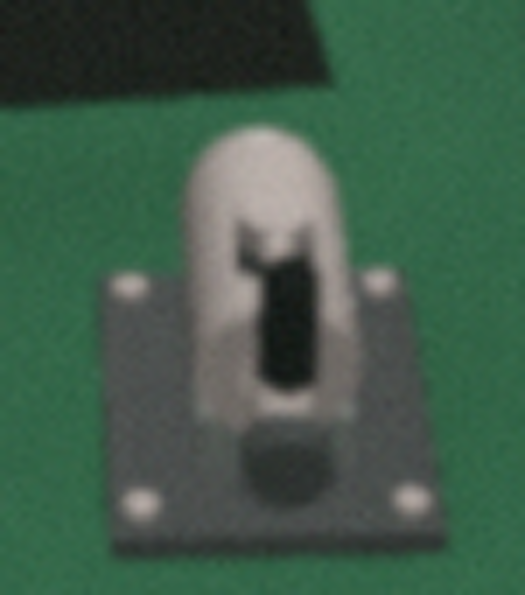

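```bash
cat > fit.py <<'E'
from h import *
from scipy.optimize import least_squares
def cv(c,i):
    off,k={('top',0):((120,125),6),('top',1):((320,160),7),('side',0):((255,160),8),('side',1):((275,235),7)}[c,i]
    return lambda p:(np.array(p,float)+.5)/k-.5+off
def fitplate(L,Wd,z,pt_top,pt_side,name):
    # corners order: local (-,+),( +,+),(+,-),(-,-) 
    loc=np.array([[-L/2,Wd/2],[L/2,Wd/2],[L/2,-Wd/2],[-L/2,-Wd/2]])
    def w(p):
        c,s=np.cos(p[2]),np.sin(p[2]); xy=loc@np.array([[c,s],[-s,c]])+p[:2]; return np.c_[xy,np.full(4,z)]
    for use in ('top','side','both'):
        def f(p):
            r=[]
            if use!='side': r.append((proj('top',w(p))-pt_top).ravel())
            if use!='top' and pt_side is not None: r.append((proj('side',w(p))-pt_side)[~np.isnan(pt_side[:,0])].ravel())
            return np.nan_to_num(np.concatenate(r))
        s=least_squares(f,[at_z('top',pt_top.mean(0),z)[0],at_z('top',pt_top.mean(0),z)[1],-1.6 ])
        print(name,use,np.round(s.x,4),'rms',np.sqrt(np.mean(s.fun**2)).round(2))
    return s.x
t1=cv('top',1);s1=cv('side',1)
# collet x axis = feed = -y world; y local = +x world?  x=-y -> y local = +x world
col=fitplate(.15,.12,.012,np.array([t1(p) for p in [(138,90),(495,138),(468,425),(103,375)]]),
   np.array([s1(p) for p in [(405,270),(443,537),(112,545),(103,272)]]),'collet')
t0=cv('top',0);s0=cv('side',0)
# shaft dir: same -y
pt=np.array([t0(p) for p in [(113,353),(352,393),(320,530),(80,488)]])
ps=np.array([s0(p) for p in [(232,90),(231,207),(90,207),(95,90)]])
rk=fitplate(.11,.062,.059,pt,ps,'rack')
print('shaft edges z~.032', [at_z('top',t0(p),.032).round(4).tolist() for p in [(487,470),(487,522),(345,450),(345,502)]])
for n,s,t in [('collet_mouth',(309.3,258.8),(338.5,187.2)),('hinge',(313,257.3),(377.9,187.2)),('knob',(314.9,280.8),(409.5,196.3)),('rackmouth',(271.9,194.6),(179.3,202)),('tip',(273.1,201),(199.3,206.7))]:
    x,e=tri(s,t);print(n,x.round(4),e.round(4))
print('mat',at_z('top',(250.9,197.9),.003),at_z('side',(287.7,225.7),.003))
print('knob z.13 top',at_z('top',(409.5,196.3),.13),'hinge z.13',at_z('top',(377.9,187.2),.13))
E
python3 fit.py
```

```text
collet top [ 0.5293 -0.3035 -1.7275] rms 0.6
collet side [ 0.527  -0.301  -1.7396] rms 0.5
collet both [ 0.528  -0.3025 -1.7339] rms 0.7
rack top [ 0.5243  0.2646 -1.7621] rms 0.28
rack side [ 0.5227  0.2699 -1.747 ] rms 0.25
rack both [ 0.5235  0.2652 -1.7576] rms 0.49
shaft edges z~.032 [[0.514, 0.1465, 0.032], [0.4898, 0.1462, 0.032], [0.5245, 0.2121, 0.032], [0.5002, 0.2116, 0.032]]
collet_mouth [ 0.5387 -0.2287  0.0652] 0.005
hinge [ 0.5233 -0.3183  0.1362] 0.0026
knob [ 0.5044 -0.3996  0.1296] 0.0019
rackmouth [0.5097 0.2065 0.0293] 0.0083
tip [0.4998 0.1499 0.0349] 0.0031
mat [0.53156149 0.0099978  0.003     ] [0.52546759 0.03784132 0.003     ]
knob z.13 top [ 0.50230561 -0.39922853  0.13      ] hinge z.13 [ 0.52732561 -0.32013471  0.13      ]
```

```bash
cat >> h.py <<'E'
from scipy.spatial.transform import Rotation as Ro
def plan(goal,yaw_y,verbose=True,Rg=None):
    """goal TCP; tool x down, tool y along yaw_y (world heading). prints tool-frame shift (cm) and rotvec deg"""
    s=readout.get_state(); R=Ro.from_quat(s['orientation']); p=np.array(s['position'])
    if Rg is None:
        y=np.array([np.cos(yaw_y),np.sin(yaw_y),0]); x=np.array([0,0,-1.]); z=np.cross(x,y)
        Rg=Ro.from_matrix(np.c_[x,y,z])
    sh=R.inv().apply(np.array(goal)-p)*100; rv=(R.inv()*Rg).as_rotvec(degrees=True)
    print('pos',p.round(4),'F',np.round(s['wrist_force'],1),'w',round(s['gripper_width'],4),'t',round(s['time'],2))
    print('tool axes (cols x y z)\n',R.as_matrix().round(3)); print('shift cm',sh.round(2),'turn deg',rv.round(2)); return sh,rv
E
python3 - <<'E'
from h import *
d=np.array([np.cos(-1.745),np.sin(-1.745)])
m=np.array([0.5130,0.2115]); g=m+0.026*d; print(g)
for yy in (-1.745+np.pi/2,-1.745-np.pi/2): plan([g[0],g[1],0.13],yy)
E
```

```text
[0.50849358 0.18589351]
pos [0.2101 0.4811 0.2313] F [-0.5 -0.2  0.2] w 0.0854 t 1.1
tool axes (cols x y z)
 [[ 0.     0.4    0.916]
 [-0.     0.916 -0.4  ]
 [-1.     0.     0.   ]]
shift cm [ 10.13 -15.11  39.16] turn deg [76.39  0.   -0.  ]
pos [0.2101 0.4811 0.2313] F [-0.5 -0.2  0.2] w 0.0854 t 1.1
tool axes (cols x y z)
 [[ 0.     0.4    0.916]
 [-0.     0.916 -0.4  ]
 [-1.     0.     0.   ]]
shift cm [ 10.13 -15.11  39.16] turn deg [-103.61    0.      0.  ]
```

Emit:
drive_tool(series=[[[100, 0.78, -1.16, 3.01, 0, 0, 0], [100, 0.78, -1.16, 3.01, 0, 0, 0], [100, 0.78, -1.16, 3.01, 0, 0, 0], [100, 0.78, -1.16, 3.01, 0, 0, 0], [100, 0.78, -1.16, 3.01, 0, 0, 0], [100, 0.78, -1.16, 3.01, 0, 0, 0], [100, 0.78, -1.16, 3.01, 0, 0, 0], [100, 0.78, -1.16, 3.01, 0, 0, 0], [100, 0.78, -1.16, 3.01, 0, 0, 0], [100, 0.78, -1.16, 3.01, 0, 0, 0], [100, 0.78, -1.16, 3.01, 0, 0, 0], [100, 0.78, -1.16, 3.01, 0, 0, 0], [100, 0.78, -1.16, 3.01, 0, 0, 0], [100, 0, 0, 0, 7, 0, 0], [100, 0, 0, 0, 7, 0, 0], [100, 0, 0, 0, 7, 0, 0], [100, 0, 0, 0, 7, 0, 0], [100, 0, 0, 0, 7, 0, 0], [100, 0, 0, 0, 7, 0, 0], [100, 0, 0, 0, 7, 0, 0]]], force=100)

```text
time: 2.77
position: [0.5084, 0.1863, 0.1299]
orientation: [0.42, 0.569, -0.42, 0.569]
wrist_force: [0.9, -0.0, -0.4]
gripper_width: 0.0855
```

Emit:
drive_tool(series=[[[100, 0, 0, 0, 7, 0, 0], [100, 0, 0, 0, 7, 0, 0], [100, 0, 0, 0, 7, 0, 0], [100, 0, 0, 0, 6.4, 0, 0], [100, 0, 0, 0, 0, 0, 0], [100, 0, 0, 0, 0, 0, 0]]])

```text
time: 3.27
position: [0.5084, 0.1863, 0.1299]
orientation: [0.541, 0.455, -0.541, 0.455]
wrist_force: [0.4, 1.0, -0.0]
gripper_width: 0.0859
```

Run:
```python
from h import *
plan([0.5085,0.1859,0.014],-1.745+np.pi/2)
print(readout.get_state()['q'])
for c in ("side","top"):
    im=imaging.snapshot(c); cv2.imwrite(f"pics/{c}1.png",im)
    if c=='top': crop=im[120:260,110:300]; 
    else: crop=im[120:260,190:380]
    cv2.imwrite(f"pics/{c}1c.png",cv2.resize(crop,None,fx=4,fy=4,interpolation=cv2.INTER_CUBIC))
```

```text
pos [0.5084 0.1863 0.1299] F [ 0.4  1.  -0. ] w 0.0859 t 3.27
tool axes (cols x y z)
 [[ 0.     0.985 -0.17 ]
 [ 0.    -0.17  -0.985]
 [-1.     0.    -0.   ]]
shift cm [11.59  0.02  0.04] turn deg [ 0.19 -0.   -0.  ]
[ 2.16192812e-01  3.99304550e-01 -2.76013715e-01  8.95462896e-01
  2.78384894e-05  1.95792829e+00]
```

View pics.

View pics/side1c.png

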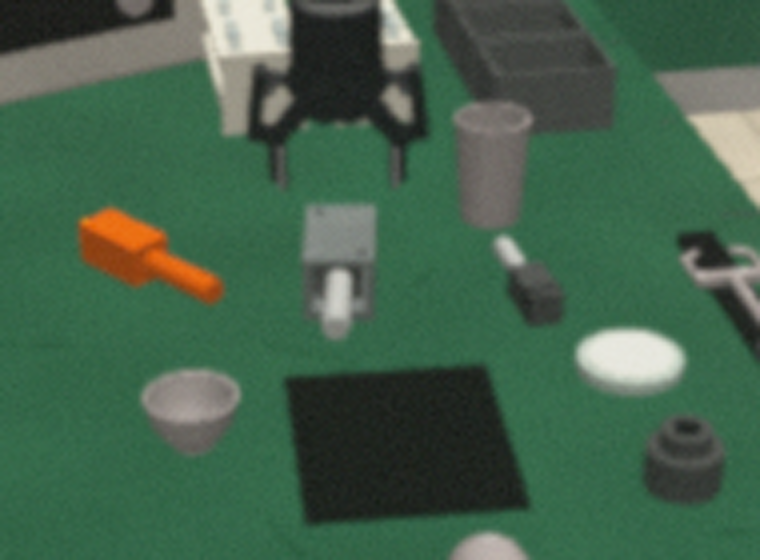

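View pics/top1c.png

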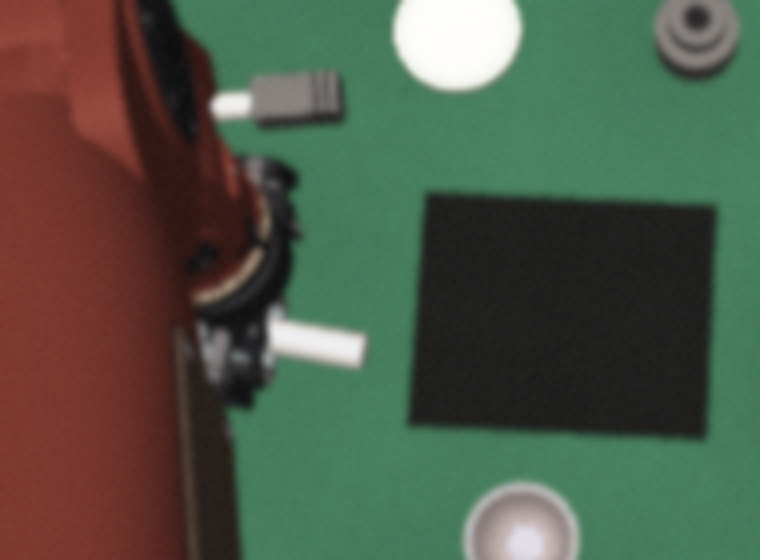

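Run:
```python
from h import *
y=np.array([.985,-.17,0]);p=np.array([.5084,.1863,.143])
print(proj('side',[p+y*.047,p-y*.047,p]))
f=lambda x,y:((x+.5)/4-.5+190,(y+.5)/4-.5+120)
print(f(281,186),f(398,186))
print('shaft axis at grip', proj('side',[[.5085,.1859,.03],[.502,.1464,.03],[.513,.2115,.03]]), f(337,322))
```

```text
[[288.5071574  166.70392844]
 [260.12655383 166.93674734]
 [274.31502719 166.81661815]]
(259.875, 166.125) (289.125, 166.125)
shaft axis at grip [[274.83046738 196.72277146]
 [274.83187358 202.51175208]
 [274.91125789 193.09244995]] (273.875, 200.125)
```

Emit:
drive_tool(series=[[[100, 2.5, 0, 0, 0, 0, 0], [100, 2.5, 0, 0, 0, 0, 0], [100, 2.5, 0, 0, 0, 0, 0], [100, 2.0, 0, 0, 0, 0, 0], [100, 1.3, 0, 0, 0, 0, 0], [100, 0.8, 0, 0, 0, 0, 0], [100, 0, 0, 0, 0, 0, 0], [20, 0, 0, 0, 0, 0, 0], [20, 0, 0, 0, 0, 0, 0], [20, 0, 0, 0, 0, 0, 0], [20, 0, 0, 0, 0, 0, 0], [20, 0, 0, 0, 0, 0, 0], [20, 0, 0, 0, 0, 0, 0], [20, 0, 0, 0, 0, 0, 0]]], force=90)

```text
time: 4.53
position: [0.5086, 0.1863, 0.0143]
orientation: [0.542, 0.454, -0.541, 0.455]
wrist_force: [-1.1, -0.3, 3.7]
gripper_width: 0.0217
```

Emit:
drive_tool(series=[[[10, -0.1, 0, 0, 0, 0, 0], [10, 0, 0, 0.5, 0, 0, 0], [10, 0, 0, 1.0, 0, 0, 0], [10, 0, 0, 1.0, 0, 0, 0], [10, 0, 0, 0.5, 0, 0, 0]]], force=90)

```text
time: 4.95
position: [0.5026, 0.1552, 0.0148]
orientation: [-0.542, -0.454, 0.542, -0.454]
wrist_force: [0.3, 1.3, -0.3]
gripper_width: 0.0216
```

Run:
```python
from h import *
plan([0.5,0.1,0.014],-1.745+np.pi/2)
for c in ("side","top"):
    im=imaging.snapshot(c)
    if c=='top': crop=im[120:260,110:300]; 
    else: crop=im[140:240,210:340]
    cv2.imwrite(f"pics/{c}2c.png",cv2.resize(crop,None,fx=4,fy=4,interpolation=cv2.INTER_CUBIC))
```

```text
pos [0.5026 0.1552 0.0148] F [ 0.3  1.3 -0.3] w 0.0216 t 4.95
tool axes (cols x y z)
 [[-0.001  0.985 -0.174]
 [-0.    -0.174 -0.985]
 [-1.    -0.     0.   ]]
shift cm [0.08 0.7  5.49] turn deg [-0.05  0.02  0.03]
```

View pics/side2c.png

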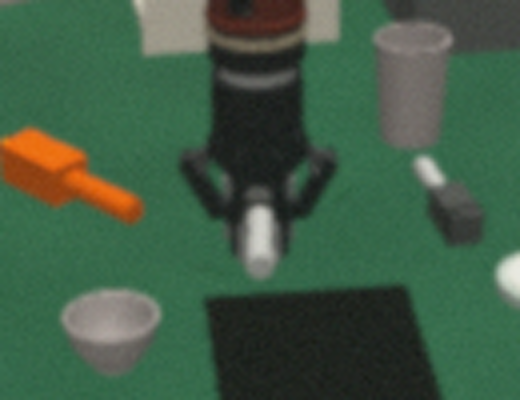

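View pics/top2c.png

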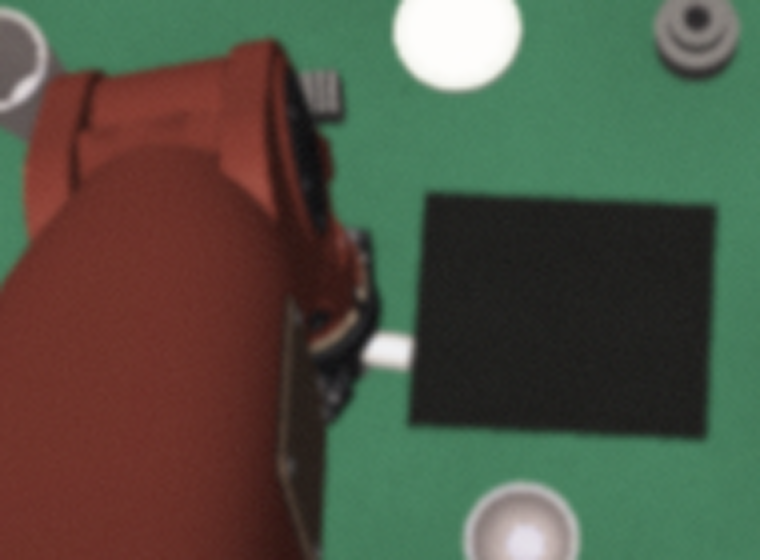

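Emit:
drive_tool(series=[[[10, 0, 0, 1.0, 0, 0, 0], [10, 0, 0, 1.2, 0, 0, 0], [10, 0, 0, 1.2, 0, 0, 0], [10, 0, 0, 1.2, 0, 0, 0], [10, 0, 0, 1.2, 0, 0, 0], [10, 0, 0, 1.2, 0, 0, 0], [10, 0, 0, 1.2, 0, 0, 0], [10, 0, 0, 1.0, 0, 0, 0], [10, 0, 0, 0.5, 0, 0, 0], [10, 0, 0, 0, 0, 0, 0]]])

```text
time: 5.88
position: [0.486, 0.06, 0.0148]
orientation: [-0.542, -0.454, 0.542, -0.454]
wrist_force: [-0.1, 0.2, -3.1]
gripper_width: 0.021
```

Run:
```python
from h import *
plan([0.5,0.1,0.014],-1.745+np.pi/2)
for c in ("side","top"):
    im=imaging.snapshot(c)
    if c=='top': crop=im[120:260,130:320]; 
    else: crop=im[140:280,210:360]
    cv2.imwrite(f"pics/{c}3c.png",cv2.resize(crop,None,fx=4,fy=4,interpolation=cv2.INTER_CUBIC))
```

```text
pos [0.486  0.06   0.0148] F [-0.1  0.2 -3.1] w 0.021 t 5.88
tool axes (cols x y z)
 [[-0.     0.985 -0.175]
 [-0.    -0.175 -0.985]
 [-1.    -0.     0.   ]]
shift cm [ 0.08  0.68 -4.18] turn deg [-0.1   0.02  0.02]
```

View pics/side3c.png

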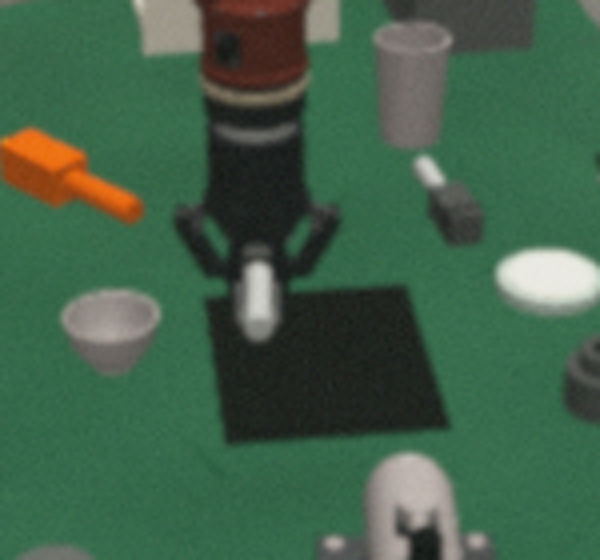

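View pics/top3c.png

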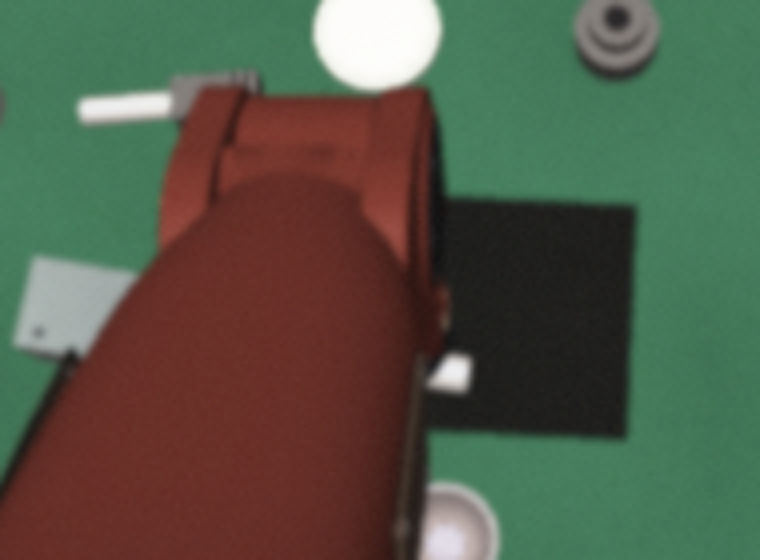

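Emit:
drive_tool(series=[[[10, -1.0, 0, 0, 0, 0, 0], [10, -1.0, 0, 0.5, 0, 0, 0], [10, 0, 0.63, 1, 0, 0, 0], [10, 0, 0.63, 1, 0, 0, 0], [10, 0, 0.63, 1, 0, 0, 0], [10, 0, 0.63, 1, 0, 0, 0], [10, 0, 0.63, 1, 0, 0, 0], [10, 0, 0.63, 1, 0, 0, 0], [10, 0, 0.63, 1, 0, 0, 0], [10, 0, 0.65, 0.95, 0, 0, 0], [10, 0, 0, 0, 0, 0, 0], [10, 0, 0, 0, 0, 0, 0]]])

```text
time: 6.98
position: [0.5217, -0.0315, 0.0348]
orientation: [0.542, 0.454, -0.542, 0.454]
wrist_force: [0.2, 0.1, -2.2]
gripper_width: 0.0212
```

Run:
```python
from h import *
plan([0.521,-0.032,0.014],-1.745+np.pi/2); print(readout.get_state()['wrist_torque'])
for c in ("side","top"):
    im=imaging.snapshot(c)
    if c=='top': crop=im[120:260,160:350]; 
    else: crop=im[140:280,210:360]
    cv2.imwrite(f"pics/{c}4c.png",cv2.resize(crop,None,fx=4,fy=4,interpolation=cv2.INTER_CUBIC))
```

```text
pos [ 0.5217 -0.0315  0.0348] F [ 0.2  0.1 -2.2] w 0.0212 t 6.98
tool axes (cols x y z)
 [[-0.     0.985 -0.175]
 [ 0.    -0.175 -0.985]
 [-1.    -0.    -0.   ]]
shift cm [ 2.08 -0.06  0.06] turn deg [-0.08 -0.01  0.01]
[-0.13574956  0.05260097  0.01928913]
```

View pics/side4c.png

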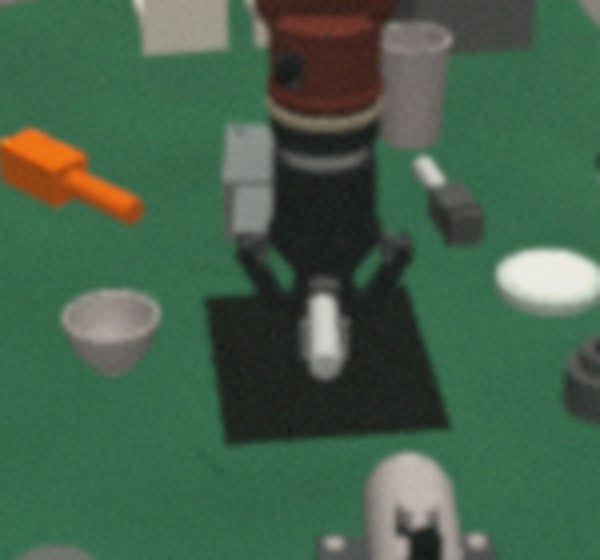

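View pics/top4c.png

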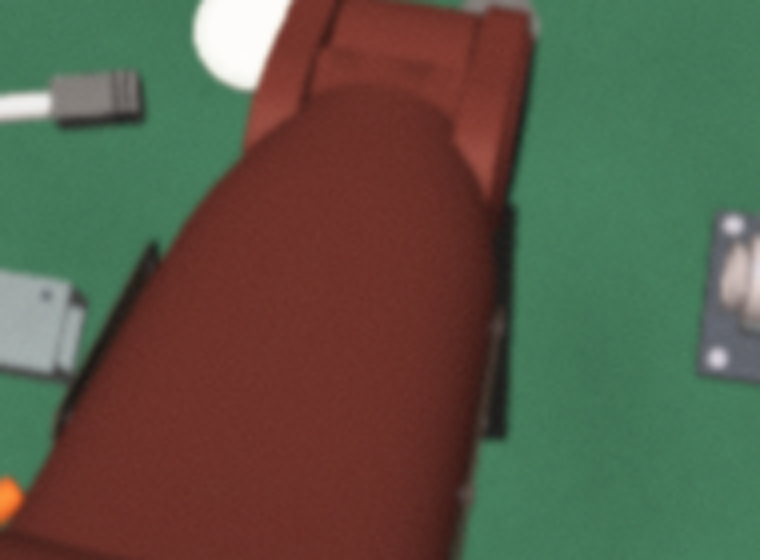

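Emit:
drive_tool(series=[[[10, 1.0, 0, 0, 0, 0, 0], [10, 0.7, 0, 0, 0, 0, 0], [10, 0.3, 0, 0, 0, 0, 0], [10, 0.2, 0, 0, 0, 0, 0], [10, 0.2, 0, 0, 0, 0, 0], [10, 0, 0, 0, 0, 0, 0], [10, 0, 0, 0, 0, 0, 0]]])

```text
time: 7.67
position: [0.5215, -0.0307, 0.0109]
orientation: [-0.542, -0.455, 0.542, -0.455]
wrist_force: [-0.4, -0.5, -2.9]
gripper_width: 0.0216
```

Emit:
drive_tool(series=[[[10, 0.1, 0, 0, 0, 0, 0], [10, 0.1, 0, 0, 0, 0, 0], [10, 0.1, 0, 0, 0, 0, 0], [10, 0, 0, 0, 0, 0, 0], [10, 0, 0, 0, 0, 0, 0]]])

```text
time: 8.08
position: [0.5217, -0.0309, 0.008]
orientation: [0.542, 0.454, -0.542, 0.455]
wrist_force: [-0.2, -0.6, -1.7]
gripper_width: 0.0214
```

Emit:
drive_tool(series=[[[10, 0.05, 0, 0, 0, 0, 0], [10, 0.05, 0, 0, 0, 0, 0], [10, 0, 0, 0, 0, 0, 0]]])

```text
time: 8.33
position: [0.5217, -0.0311, 0.0073]
orientation: [-0.542, -0.454, 0.542, -0.455]
wrist_force: [-1.6, -2.7, 5.4]
gripper_width: 0.0216
```

Run:
```python
from h import *
s=readout.get_state(); print(s['wrist_force'].round(2) if hasattr(s['wrist_force'],'round') else s['wrist_force'], s['wrist_torque'])
```

```text
[-1.56 -2.74  5.37] [-0.30714608  0.37041271  0.04408661]
```

Emit:
drive_tool(series=[[[40, 0, 0, 0, 0, 0, 0], [60, 0, 0, 0, 0, 0, 0], [80, 0, 0, 0, 0, 0, 0], [80, 0, 0, 0, 0, 0, 0], [80, -1, 0, 0, 0, 0, 0], [80, -2, 0, 0, 0, 0, 0], [90, -3, 0, 0, 0, 0, 0], [100, -3, 0, 0, 0, 0, 0], [100, -3, 0, 0, 0, 0, 0], [100, 0, 0, 0, 0, 0, 0]]])

```text
time: 9.17
position: [0.5247, -0.0313, 0.1329]
orientation: [0.544, 0.452, -0.54, 0.457]
wrist_force: [1.5, -1.0, -0.2]
gripper_width: 0.0858
```

Run:
```python
from h import *
plan([0.535,0.05,0.12],-1.745+np.pi/2)
for c in ("side","top"):
    im=imaging.snapshot(c)
    if c=='top': crop=im[120:260,160:350]; 
    else: crop=im[160:280,230:350]
    k=4 if c=='top' else 5
    cv2.imwrite(f"pics/{c}5c.png",cv2.resize(crop,None,fx=k,fy=k,interpolation=cv2.INTER_CUBIC))
for t in ('coupling_centre','shaft_tip','spindle'):
    for c in ("side","top"):
        r=imaging.landmark_of(t,c); print(t,c,[(np.round(d['uv'],1).tolist(),round(d['conf'],2)) for d in r])
```

```text
pos [ 0.5247 -0.0313  0.1329] F [ 1.5 -1.  -0.2] w 0.0858 t 9.17
tool axes (cols x y z)
 [[ 0.008  0.985 -0.173]
 [-0.002 -0.173 -0.985]
 [-1.     0.008  0.   ]]
shift cm [ 1.29 -0.41 -8.19] turn deg [-0.01  0.01 -0.48]
coupling_centre side [([289.3, 217.4], 0.89), ([321.9, 188.5], 0.78), ([291.2, 227.4], 0.73), ([219.5, 178.6], 0.71), ([274.9, 195.2], 0.22)]
coupling_centre top [([128.4, 265.9], 0.65), ([184.5, 143.3], 0.64)]
shaft_tip side [([290.1, 240.0], 0.71), ([245.6, 193.8], 0.6), ([316.5, 179.8], 0.5)]
shaft_tip top [([148.1, 148.7], 0.77)]
spindle side [([294.2, 228.3], 0.79), ([225.1, 192.1], 0.75), ([319.8, 192.2], 0.59), ([226.3, 302.3], 0.55), ([288.8, 227.9], 0.23)]
spindle top [([169.9, 144.8], 0.84), ([140.6, 259.3], 0.57)]
```

View pics/side5c.png

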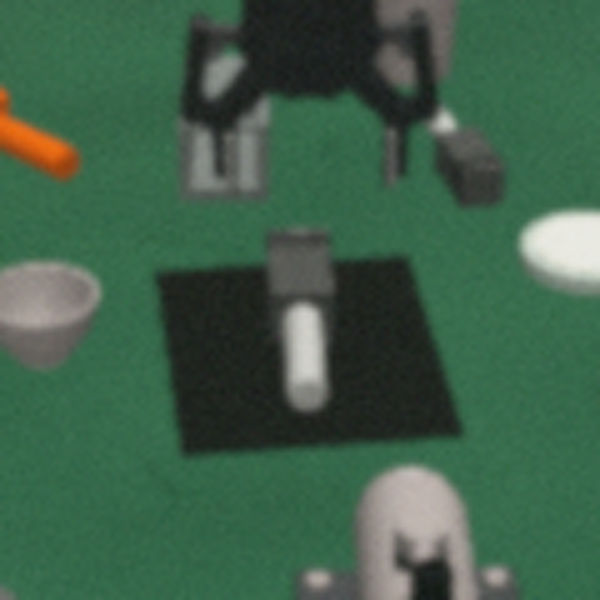

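View pics/top5c.png

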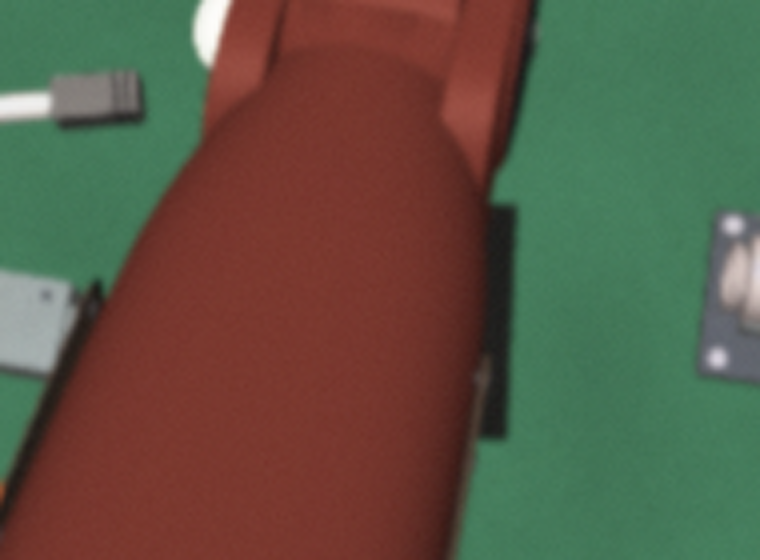

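Run:
```python
from h import *
from scipy.optimize import least_squares
f=lambda p:(np.array(p,float)+.5)/5-.5+(230,160)
obs={'rearL':(266,233),'rearR':(330,231),'frontTL':(269,293),'frontTR':(335,292),'tip':(307,394)}
im=np.array([f(v) for v in obs.values()])
def w(p):
    c,s=np.cos(p[2]),np.sin(p[2])
    # L side of image = robot side(-x): local y: shaft dir -y world -> local +y = +x world
    loc=np.array([[-.04,-.02,.043],[-.04,.02,.043],[.04,-.02,.043],[.04,.02,.043],[.125,0,.023]])
    return np.c_[loc[:,:2]@np.array([[c,s],[-s,c]])+p[:2],loc[:,2]]
pp=[.5365,.0522,-1.745]
print((proj('side',w(pp))-im).round(1))
s=least_squares(lambda p:(proj('side',w(p))-im).ravel(),pp); print(s.x.round(4),s.fun.reshape(-1,2).round(1))
d=np.array([np.cos(s.x[2]),np.sin(s.x[2])]); print('tip',s.x[:2]+.125*d,'rear',s.x[:2]-.04*d)
```

```text
[[ 1.1 -0.1]
 [ 0.6  0.2]
 [ 0.7  0.8]
 [ 0.3  0.9]
 [-0.   1.3]]
[ 0.5351  0.0565 -1.7267] [[ 0.3 -0.6]
 [-0.3 -0.4]
 [ 0.2  0.2]
 [-0.2  0.2]
 [-0.   0.5]]
tip [ 0.51572103 -0.06700679] rear [0.54133818 0.09599248]
```

Run:
```python
from h import *
plan([0.5335,0.039,0.10],-1.737+np.pi/2)
```

```text
pos [ 0.5207 -0.0306  0.1259] F [ 0.2  0.6 -0.1] w 0.0853 t 9.57
tool axes (cols x y z)
 [[-0.002  0.985 -0.174]
 [ 0.    -0.174 -0.985]
 [-1.    -0.002 -0.   ]]
shift cm [ 2.59  0.05 -7.08] turn deg [-0.47 -0.    0.11]
```

Emit:
drive_tool(series=[[[100, 0, 0, -1.4, -0.5, 0, 0], [100, 0, 0, -1.4, 0, 0, 0], [100, 0, 0, -1.4, 0, 0, 0], [100, 0, 0, -1.4, 0, 0, 0], [100, 0, 0.05, -1.5, 0, 0, 0], [100, 1, 0, 0, 0, 0, 0], [100, 2, 0, 0, 0, 0, 0], [100, 2, 0, 0, 0, 0, 0], [100, 2, 0, 0, 0, 0, 0], [100, 1.5, 0, 0, 0, 0, 0], [100, 0, 0, 0, 0, 0, 0], [100, 0, 0, 0, 0, 0, 0]]])

```text
time: 10.57
position: [0.5326, 0.0388, 0.0408]
orientation: [-0.539, -0.457, 0.54, -0.456]
wrist_force: [0.2, -0.4, 0.0]
gripper_width: 0.085
```

Run:
```python
from h import *
plan([0.5335,0.039,0.006],-1.737+np.pi/2)
for c in ("side",):
    im=imaging.snapshot(c)
    crop=im[160:280,230:350]
    cv2.imwrite(f"pics/{c}6c.png",cv2.resize(crop,None,fx=5,fy=5,interpolation=cv2.INTER_CUBIC))
```

```text
pos [0.5326 0.0388 0.0408] F [ 0.2 -0.4  0. ] w 0.085 t 10.57
tool axes (cols x y z)
 [[-0.003  0.986 -0.165]
 [ 0.    -0.165 -0.986]
 [-1.    -0.003  0.   ]]
shift cm [ 3.48  0.09 -0.04] turn deg [0.01 0.02 0.16]
```

View pics/side6c.png

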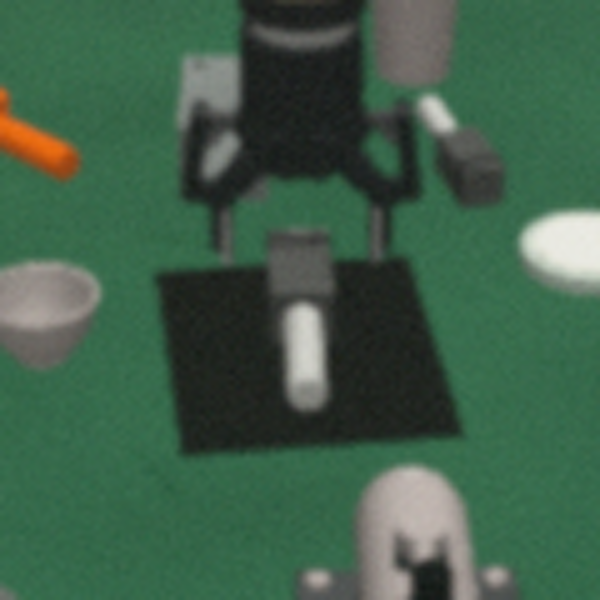

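Emit:
drive_tool(series=[[[100, 1.5, 0.05, 0, 0, 0, 0.15], [100, 1.2, 0, 0, 0, 0, 0], [100, 0.75, 0, 0, 0, 0, 0], [100, 0, 0, 0, 0, 0, 0], [20, 0, 0, 0, 0, 0, 0], [20, 0, 0, 0, 0, 0, 0], [20, 0, 0, 0, 0, 0, 0], [20, 0, 0, 0, 0, 0, 0], [20, 0, 0, 0, 0, 0, 0], [20, 0, 0, 0, 0, 0, 0]]], force=80)

```text
time: 11.45
position: [0.5349, 0.039, 0.0083]
orientation: [0.541, 0.456, -0.539, 0.458]
wrist_force: [-0.8, -0.1, 5.7]
gripper_width: 0.0388
```

Run:
```python
from h import *
plan([0.5335,0.039,0.006],-1.737+np.pi/2)
```

```text
pos [0.5349 0.039  0.0083] F [-0.8 -0.1  5.7] w 0.0388 t 11.45
tool axes (cols x y z)
 [[ 0.004  0.986 -0.165]
 [-0.001 -0.165 -0.986]
 [-1.     0.004 -0.   ]]
shift cm [ 0.23 -0.14  0.03] turn deg [ 0.03 -0.01 -0.22]
```

Emit:
drive_tool(series=[[[20, -0.5, 0, 0, 0, 0, 0], [20, -1, 0, 0, 0, 0, 0], [20, -1.2, 0, 0, 0, 0, 0], [20, -1.0, 0, 0, 0, 0, 0], [20, 0, 0, 0, 0, 0, 0], [20, 0, 0, 0, 0, 0, 0]]])

```text
time: 11.95
position: [0.5349, 0.0391, 0.0452]
orientation: [0.541, 0.456, -0.539, 0.458]
wrist_force: [-0.7, 0.4, -2.5]
gripper_width: 0.039
```

Run:
```python
from h import *
plan([0.5605,-0.105,0.0453],-1.7335+np.pi/2); print(readout.get_state()['wrist_torque'])
```

```text
pos [0.5349 0.0391 0.0452] F [-0.7  0.4 -2.5] w 0.039 t 11.95
tool axes (cols x y z)
 [[ 0.004  0.986 -0.165]
 [-0.001 -0.165 -0.986]
 [-1.     0.004 -0.   ]]
shift cm [1.000e-02 4.900e+00 1.379e+01] turn deg [-0.17 -0.01 -0.24]
[ 0.03137851  0.04143578 -0.01863969]
```

Emit:
drive_tool(series=[[[20, 0, 0.49, 1.0, 0, 0, -0.2], [20, 0, 0.49, 1.4, 0, 0, 0], [20, 0, 0.49, 1.4, 0, 0, 0], [20, 0, 0.49, 1.5, 0, 0, 0], [20, 0, 0.49, 1.5, 0, 0, 0], [20, 0, 0.49, 1.5, 0, 0, 0], [20, 0, 0.49, 1.5, 0, 0, 0], [20, 0, 0.49, 1.5, 0, 0, 0], [20, 0, 0.49, 1.5, 0, 0, 0], [20, 0, 0.49, 1.0, 0, 0, 0], [20, 0, 0, 0, 0, 0, 0], [20, 0, 0, 0, 0, 0, 0]]])

```text
time: 12.95
position: [0.5596, -0.1056, 0.0439]
orientation: [-0.54, -0.457, 0.54, -0.456]
wrist_force: [-0.0, 0.3, -2.5]
gripper_width: 0.039
```

Run:
```python
from h import *
plan([0.5605,-0.105,0.0453],-1.7335+np.pi/2); print(readout.get_state()['wrist_torque'])
for c in ("side","top"):
    im=imaging.snapshot(c)
    if c=='top': crop=im[150:240,300:430]; k=6
    else: crop=im[200:320,260:360];k=5
    cv2.imwrite(f"pics/{c}7c.png",cv2.resize(crop,None,fx=k,fy=k,interpolation=cv2.INTER_CUBIC))
for t in ('shaft_tip','collet_mouth'):
    for c in ("side","top"):
        r=imaging.landmark_of(t,c); print(t,c,[(np.round(d['uv'],1).tolist(),round(d['conf'],2)) for d in r])
```

```text
pos [ 0.5596 -0.1056  0.0439] F [-0.   0.3 -2.5] w 0.039 t 12.95
tool axes (cols x y z)
 [[-0.002  0.986 -0.166]
 [ 0.001 -0.166 -0.986]
 [-1.    -0.002 -0.   ]]
shift cm [-0.14  0.08 -0.07] turn deg [-0.24 -0.02  0.1 ]
[ 0.09679328 -0.03797636 -0.00776349]
shaft_tip side [([244.8, 195.6], 0.87), ([310.4, 257.0], 0.56)]
shaft_tip top [([150.6, 146.8], 0.74), ([331.4, 186.8], 0.62)]
collet_mouth side [([311.3, 261.2], 0.79), ([209.5, 322.2], 0.72)]
collet_mouth top [([342.6, 186.6], 0.79), ([417.7, 294.1], 0.73)]
```

View pics/side7c.png

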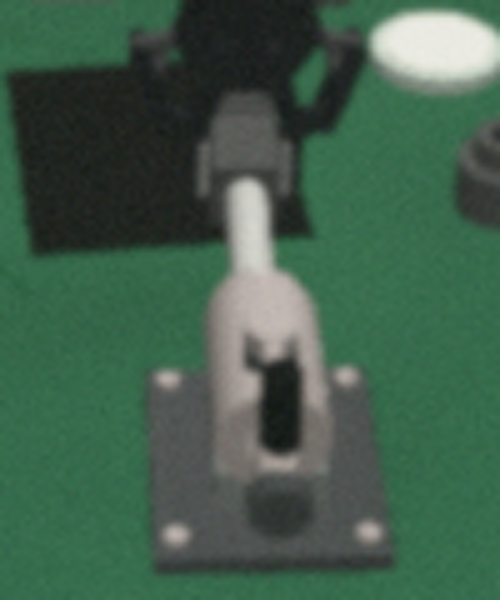

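View pics/top7c.png

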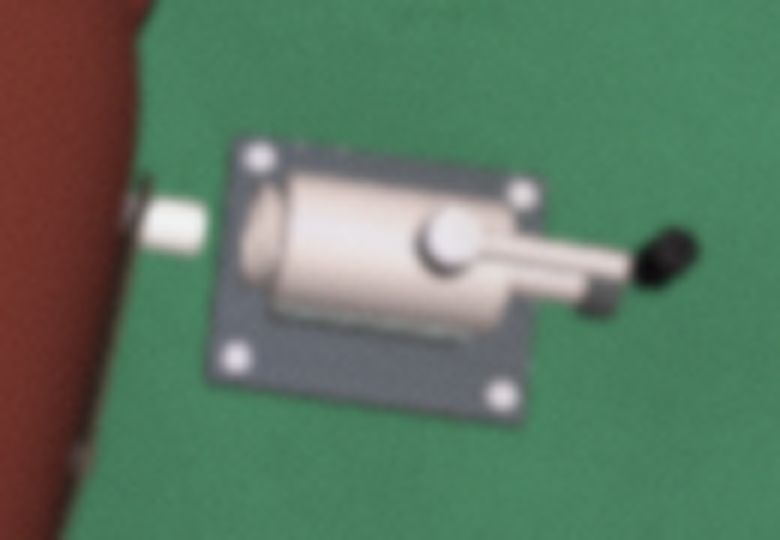

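```bash
cat > sil.py <<'E'
from h import *
from scipy.ndimage import map_coordinates
from scipy.optimize import least_squares
def silpts(c,p0,yaw,z,r,stations,pitch=0):
    W=np.array(P[c]['world_to_cam']); C=-W[:3,:3].T@W[:3,3]
    d=np.array([np.cos(yaw)*np.cos(pitch),np.sin(yaw)*np.cos(pitch),np.sin(pitch)]); out={}
    for sg in (1,-1):
        L=[]
        for s in stations:
            A=np.array([*p0,z])+s*d; v=C-A; v-=d*(v@d); n=np.linalg.norm(v); v/=n; w=np.cross(d,v); cp=r/n
            L.append(A+r*(cp*v+sg*np.sqrt(1-cp**2)*w))
        out[sg]=np.array(L)
    return out
def measure(img,c,p0,yaw,z,r,stations,sides=(1,-1),search=4,pitch=0):
    g=cv2.GaussianBlur(img[:,:,2].astype(float),(0,0),0.8); S=silpts(c,p0,yaw,z,r,stations,pitch); res={}
    ax=proj(c,np.array([np.array([*p0,z])+s*np.array([np.cos(yaw)*np.cos(pitch),np.sin(yaw)*np.cos(pitch),np.sin(pitch)]) for s in stations]))
    for sg in sides:
        q=proj(c,S[sg]); t=np.gradient(q,axis=0); t/=np.linalg.norm(t,axis=1)[:,None]; nrm=np.c_[-t[:,1],t[:,0]]
        nrm*=np.sign(np.sum(nrm*(q-ax),axis=1))[:,None]  # outward
        o=np.arange(-search,search+.01,.1); offs=[]
        for a,n in zip(q,nrm):
            pr=map_coordinates(g,[a[1]+o*n[1],a[0]+o*n[0]],order=3); gr=-np.gradient(pr,o); 
            k=np.argmax(gr); wgt=np.clip(gr[max(0,k-8):k+9],0,None); offs.append((o[max(0,k-8):k+9]*wgt).sum()/wgt.sum() if gr[k]>8 else np.nan)
        res[sg]=np.array(offs)
    return res
E
python3 - <<'E'
from sil import *
ims={c:imaging.snapshot(c) for c in ('side','top')}
for c in ims: np.save(f'{c}7.npy',ims[c])
d=np.array([np.cos(-1.7335),np.sin(-1.7335)])
for c in ims:
    print(c,'collet',{k:v.round(1).tolist() for k,v in measure(ims[c],c,(.528,-.3025),-1.7335,.06,.03,np.linspace(-.05,.05,9)).items()})
    t=np.array([.5596,-.1056])
    print(c,'shaft',{k:v.round(1).tolist() for k,v in measure(ims[c],c,t,np.arctan2(-.986,-.166),.06,.012,np.linspace(.075,.105,7) if c=='top' else np.linspace(.03,.08,7)).items()})
E
```

```text
side collet {1: [-0.0, -0.3, -0.9, -0.9, -0.8, -0.7, -0.4, 0.2, 0.3], -1: [-0.6, -0.6, -0.4, -0.8, -1.0, -0.7, -0.5, -0.3, -1.2]}
side shaft {1: [-0.4, -0.4, -0.2, 0.0, 0.1, -0.1, -0.1], -1: [-0.3, -0.1, -0.2, -0.4, -0.5, -0.4, -0.3]}
top collet {1: [-3.6, -3.6, -3.5, -3.5, -3.5, -3.6, 0.2, -3.2, -3.6], -1: [0.7, 0.7, 0.7, 0.7, 0.7, 0.7, 0.5, 0.6, 3.7]}
top shaft {1: [nan, -1.2, -1.4, -1.5, -1.4, -1.4, -1.4], -1: [0.8, 0.8, 0.5, 0.9, 1.0, 1.0, 0.9]}
```

Emit:
drive_tool(series=[[[20, -0.14, 0.05, 0, -0.2, 0, 0.1], [20, 0, 0, 0.5, 0, 0, 0], [20, 0, 0, 0.7, 0, 0, 0], [20, 0, 0, 0.7, 0, 0, 0], [20, 0, 0, 0.5, 0, 0, 0], [20, 0, 0, 0.3, 0, 0, 0], [20, 0, 0, 0.3, 0, 0, 0], [20, 0, 0, 0.2, 0, 0, 0], [20, 0, 0, 0, 0, 0, 0]]])

```text
time: 14.1
position: [0.5551, -0.1372, 0.0458]
orientation: [0.539, 0.457, -0.539, 0.458]
wrist_force: [-0.6, -0.1, -3.1]
gripper_width: 0.0393
```

Emit:
drive_tool(series=[[[20, 0, 0, 0.3, 0, 0, 0], [20, 0, 0, 0.3, 0, 0, 0], [20, 0, 0, 0.3, 0, 0, 0], [20, 0, 0, 0, 0, 0, 0]]])

```text
time: 14.43
position: [0.5537, -0.1462, 0.0458]
orientation: [0.539, 0.457, -0.539, 0.458]
wrist_force: [-0.1, -0.2, -3.5]
gripper_width: 0.039
```

Run:
```python
from h import *
plan([0.5605,-0.105,0.0453],-1.7335+np.pi/2); print(readout.get_state()['wrist_torque'])
```

```text
pos [ 0.5537 -0.1462  0.0458] F [-0.1 -0.2 -3.5] w 0.039 t 14.43
tool axes (cols x y z)
 [[ 0.001  0.987 -0.162]
 [-0.    -0.162 -0.987]
 [-1.     0.001  0.   ]]
shift cm [ 0.05  0.01 -4.18] turn deg [ 0.01  0.02 -0.05]
[ 0.06768996 -0.05339284 -0.01344068]
```

Emit:
drive_tool(series=[[[20, 0, 0, 0.3, 0, 0, 0], [20, 0, 0, 0.3, 0, 0, 0], [20, 0, 0, 0.3, 0, 0, 0], [20, 0, 0, 0.3, 0, 0, 0], [20, 0, 0, 0, 0, 0, 0]]])

```text
time: 14.85
position: [0.5517, -0.1582, 0.0458]
orientation: [0.539, 0.457, -0.539, 0.458]
wrist_force: [-0.2, 0.3, -2.5]
gripper_width: 0.0391
```

Emit:
drive_tool(series=[[[20, 0, 0, 0.3, 0, 0, 0], [20, 0, 0, 0.3, 0, 0, 0], [20, 0, 0, 0.3, 0, 0, 0], [20, 0, 0, 0.3, 0, 0, 0], [20, 0, 0, 0, 0, 0, 0]]])

```text
time: 15.27
position: [0.5498, -0.17, 0.0458]
orientation: [0.539, 0.457, -0.539, 0.458]
wrist_force: [0.0, 0.0, -2.5]
gripper_width: 0.0392
```

Run:
```python
from h import *
plan([0.5605,-0.105,0.0453],-1.7335+np.pi/2); print(readout.get_state()['wrist_torque'])
for c in ("side","top"):
    im=imaging.snapshot(c)
    if c=='top': crop=im[150:240,300:430]; k=6
    else: crop=im[200:320,260:360];k=5
    cv2.imwrite(f"pics/{c}8c.png",cv2.resize(crop,None,fx=k,fy=k,interpolation=cv2.INTER_CUBIC))
```

```text
pos [ 0.5498 -0.17    0.0458] F [ 0.   0.  -2.5] w 0.0392 t 15.27
tool axes (cols x y z)
 [[ 0.001  0.987 -0.162]
 [-0.    -0.162 -0.987]
 [-1.     0.001  0.   ]]
shift cm [ 0.05  0.   -6.59] turn deg [-0.    0.01 -0.06]
[ 0.0745921  -0.02553164 -0.03442008]
```

View pics/side8c.png

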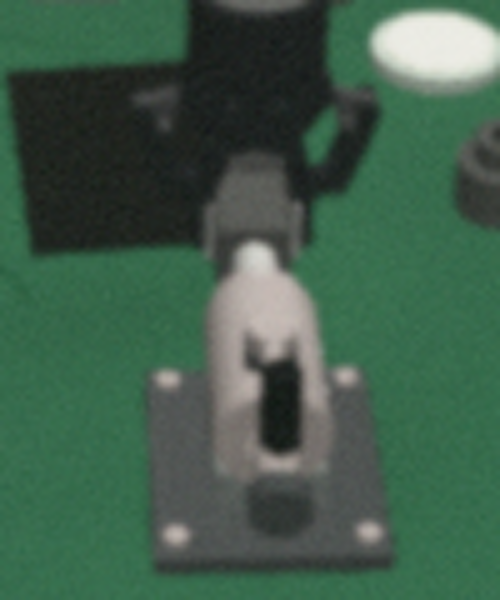

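View pics/top8c.png

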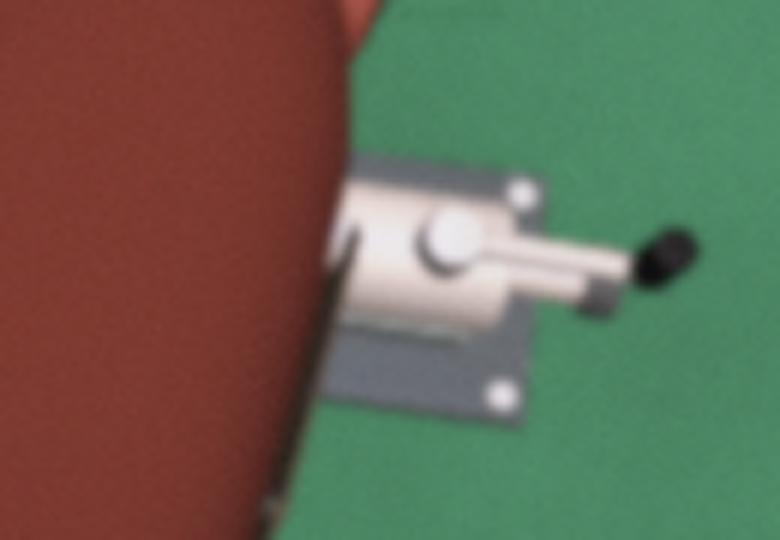

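Emit:
drive_tool(series=[[[20, 0, 0, 0.3, 0, 0, 0], [20, 0, 0, 0.3, 0, 0, 0], [20, 0, 0, 0.3, 0, 0, 0], [20, 0, 0, 0.2, 0, 0, 0], [20, 0, 0, 0.1, 0, 0, 0]]])

```text
time: 15.78
position: [0.5478, -0.1816, 0.0458]
orientation: [0.539, 0.457, -0.539, 0.458]
wrist_force: [0.6, 0.1, -1.8]
gripper_width: 0.0393
```

Emit:
drive_tool(series=[[[20, 0, 0, 0.1, 0, 0, 0], [20, 0, 0, 0.1, 0, 0, 0], [20, 0, 0, 0.1, 0, 0, 0]]])

```text
time: 16.03
position: [0.5474, -0.1842, 0.0458]
orientation: [0.539, 0.458, -0.539, 0.458]
wrist_force: [0.3, -0.9, -2.2]
gripper_width: 0.0389
```

Emit:
drive_tool(series=[[[20, 0, 0, 0.1, 0, 0, 0], [20, 0, 0, 0.1, 0, 0, 0], [20, 0, 0, 0.1, 0, 0, 0]]])

```text
time: 16.28
position: [0.5469, -0.1872, 0.0458]
orientation: [0.539, 0.458, -0.539, 0.458]
wrist_force: [-0.2, 0.0, -2.6]
gripper_width: 0.0391
```

Emit:
drive_tool(series=[[[20, 0, 0, 0.1, 0, 0, 0], [20, 0, 0, 0.1, 0, 0, 0], [20, 0, 0, 0.1, 0, 0, 0]]])

```text
time: 16.53
position: [0.5464, -0.1901, 0.0458]
orientation: [0.539, 0.458, -0.539, 0.458]
wrist_force: [0.4, 0.5, -2.3]
gripper_width: 0.0393
```

Emit:
drive_tool(series=[[[20, 0, 0, 0.1, 0, 0, 0], [20, 0, 0, 0.1, 0, 0, 0]]])

```text
time: 16.7
position: [0.5461, -0.1921, 0.0458]
orientation: [0.539, 0.458, -0.539, 0.458]
wrist_force: [0.0, -0.2, -2.4]
gripper_width: 0.0391
```

Emit:
drive_tool(series=[[[20, 0, 0, 0.1, 0, 0, 0], [20, 0, 0, 0.1, 0, 0, 0]]])

```text
time: 16.87
position: [0.5458, -0.1941, 0.0458]
orientation: [0.539, 0.458, -0.539, 0.458]
wrist_force: [-0.0, 0.2, -2.4]
gripper_width: 0.039
```

Emit:
drive_tool(series=[[[20, 0, 0, 0.1, 0, 0, 0], [20, 0, 0, 0.1, 0, 0, 0]]])

```text
time: 17.03
position: [0.5454, -0.1961, 0.0458]
orientation: [0.539, 0.458, -0.539, 0.458]
wrist_force: [-0.2, 0.6, -3.0]
gripper_width: 0.0393
```

Emit:
drive_tool(series=[[[20, 0, 0, 0.1, 0, 0, 0], [20, 0, 0, 0.05, 0, 0, 0]]])

```text
time: 17.2
position: [0.5452, -0.1976, 0.0458]
orientation: [0.539, 0.458, -0.539, 0.458]
wrist_force: [0.0, 0.2, -3.1]
gripper_width: 0.0393
```

Emit:
drive_tool(series=[[[20, 0, 0, 0.1, 0, 0, 0], [20, 0, 0, 0.05, 0, 0, 0]]])

```text
time: 17.37
position: [0.5449, -0.1991, 0.0458]
orientation: [0.539, 0.458, -0.539, 0.458]
wrist_force: [0.4, -0.6, -3.1]
gripper_width: 0.0391
```

Emit:
drive_tool(series=[[[20, 0, 0, 0.1, 0, 0, 0], [20, 0, 0, 0.05, 0, 0, 0]]])

```text
time: 17.53
position: [0.5447, -0.2005, 0.0458]
orientation: [0.539, 0.458, -0.539, 0.458]
wrist_force: [-0.2, 0.4, -2.2]
gripper_width: 0.0389
```

Emit:
drive_tool(series=[[[20, 0, 0, 0.1, 0, 0, 0], [20, 0, 0, 0.05, 0, 0, 0]]])

```text
time: 17.7
position: [0.5446, -0.2007, 0.0458]
orientation: [0.54, 0.458, -0.538, 0.458]
wrist_force: [1.2, 8.6, -0.0]
gripper_width: 0.0392
```

Emit:
drive_tool(series=[[[20, 0, 0, 0.1, 0, 0, 0], [20, 0, 0, 0.05, 0, 0, 0]]])

```text
time: 17.87
position: [0.5444, -0.2007, 0.0458]
orientation: [0.54, 0.459, -0.537, 0.457]
wrist_force: [2.2, 14.4, 2.8]
gripper_width: 0.0391
```

Run:
```python
from h import *
im=imaging.snapshot('side'); np.save('side_home.npy',im)
s=readout.get_state(); print(s['wrist_force'],s['wrist_torque'],s['position'])
```

```text
[ 1.74817055 13.69648317  1.6000863 ] [ 2.36962774 -0.39675386  0.07151141] [ 0.54442056 -0.20068038  0.04580418]
```

Emit:
drive_tool(series=[[[50, 0, 0, 0, 0, 0, 0], [60, 0, 0, 0, 0, 0, 0], [80, 0, 0, 0, 0, 0, 0], [90, 0, 0, 0, 0, 0, 0], [100, 0, 0, 0, 0, 0, 0], [100, 0, 0, 0, 0, 0, 0], [100, 0, 0, 0, 0, 0, 0]]])

```text
time: 18.5
position: [0.5443, -0.2036, 0.0458]
orientation: [0.539, 0.458, -0.539, 0.458]
wrist_force: [0.4, -0.3, -0.7]
gripper_width: 0.0854
```

Run:
```python
from h import *
plan([0.5605,-0.105,0.0453],-1.7335+np.pi/2)
a=np.load('side_home.npy'); b=imaging.snapshot('side'); np.save('side_rel.npy',b)
st=np.hstack([x[200:320,270:345] for x in (a,b)])
cv2.imwrite("pics/rel.png",cv2.resize(st,None,fx=5,fy=5,interpolation=cv2.INTER_CUBIC))
```

```text
pos [ 0.5443 -0.2036  0.0458] F [ 0.4 -0.3 -0.7] w 0.0854 t 18.5
tool axes (cols x y z)
 [[ 0.001  0.987 -0.162]
 [-0.    -0.162 -0.987]
 [-1.     0.001  0.   ]]
shift cm [ 0.05  0.01 -9.99] turn deg [ 0.02  0.   -0.05]
```

View pics/rel.png

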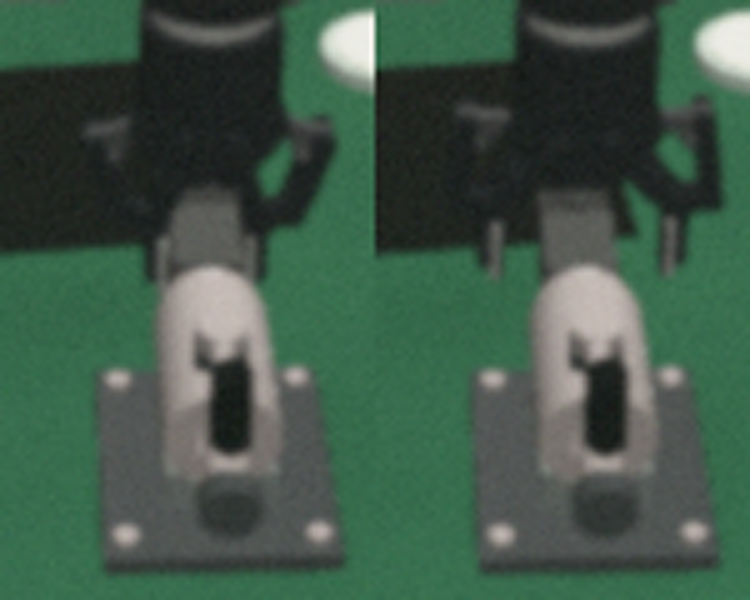

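Emit:
drive_tool(series=[[[100, -1, 0, 0, 0, 0, 0], [100, -2, 0, 0, 0, 0, 0], [100, -2, 0, 0, 0, 0, 0], [100, -2, 0, 0, 0, 0, 0], [100, -2, 0, 0, 0, 0, 0], [100, -2, 0, 0, 0, 0, 0], [100, -2, 0, 0, 0, 0, 0], [100, -1.5, 0, 0, 0, 0, 0], [100, 0, 0, 0, 0, 0, 0], [100, 0, 0, 0, 0, 0, 0]]])

```text
time: 19.38
position: [0.5446, -0.2036, 0.192]
orientation: [0.539, 0.457, -0.538, 0.459]
wrist_force: [-0.7, -0.1, -0.9]
gripper_width: 0.0853
```

Run:
```python
from h import *
plan([0.5040,-0.3996,0.19],-0.258)
for c in ("side","top"):
    im=imaging.snapshot(c)
    if c=='top': crop=im[150:240,300:430]; k=6
    else: crop=im[200:320,260:360];k=5
    cv2.imwrite(f"pics/{c}9c.png",cv2.resize(crop,None,fx=k,fy=k,interpolation=cv2.INTER_CUBIC))
```

```text
pos [ 0.5446 -0.2036  0.192 ] F [-0.7 -0.1 -0.9] w 0.0853 t 19.38
tool axes (cols x y z)
 [[ 0.003  0.987 -0.161]
 [-0.001 -0.161 -0.987]
 [-1.     0.003  0.001]]
shift cm [ 0.21 -0.85 20.  ] turn deg [ 5.49  0.03 -0.17]
```

View pics/side9c.png

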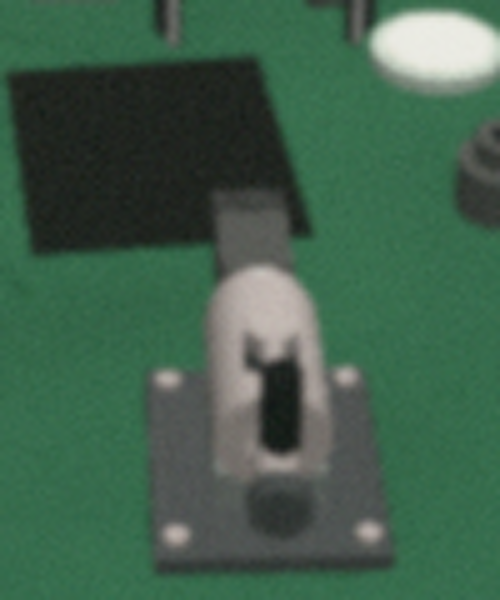

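View pics/top9c.png

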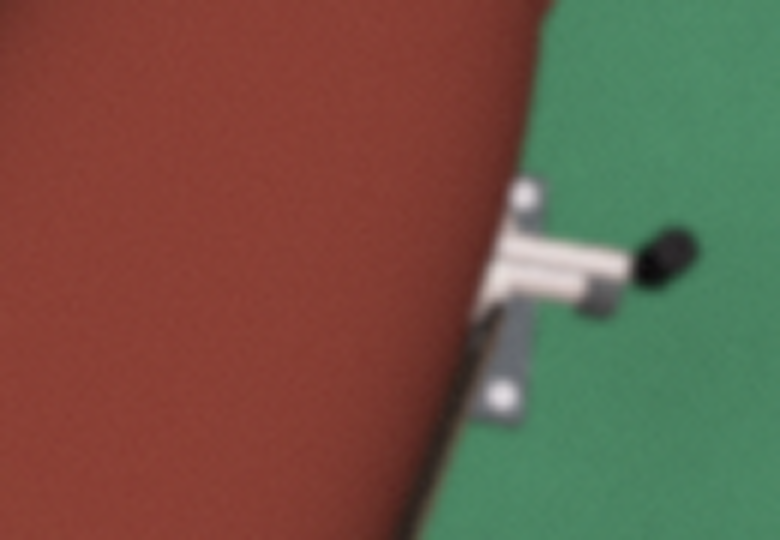

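Emit:
drive_tool(series=[[[100, 0, -0.08, 1.5, 0, 0, 0], [100, 0, -0.08, 2.0, 0, 0, 0], [100, 0, -0.08, 2.0, 0, 0, 0], [100, 0, -0.08, 2.0, 0, 0, 0], [100, 0, -0.08, 2.0, 0, 0, 0], [100, 0, -0.08, 2.0, 0, 0, 0], [100, 0, -0.08, 2.0, 0, 0, 0], [100, 0, -0.08, 2.0, 0, 0, 0], [100, 0, -0.08, 2.0, 0, 0, 0], [100, 0, -0.13, 2.5, 0, 0, 0], [100, 0, 0, 0, 5.5, 0, -0.2], [100, 0, 0, 0, 0, 0, 0], [100, 0, 0, 0, 0, 0, 0]]])

```text
time: 20.57
position: [0.5029, -0.3989, 0.1896]
orientation: [-0.559, -0.433, 0.56, -0.431]
wrist_force: [-0.6, 0.2, -0.3]
gripper_width: 0.0854
```

Run:
```python
from h import *
plan([0.5040,-0.3996,0.116],-0.258)
for c in ("side",):
    im=imaging.snapshot(c)
    crop=im[180:330,240:390];k=4
    cv2.imwrite(f"pics/{c}10c.png",cv2.resize(crop,None,fx=k,fy=k,interpolation=cv2.INTER_CUBIC))
s=readout.get_state();R=Ro.from_quat(s['orientation']).as_matrix();p=np.array(s['position'])
q=p.copy(); 
for w in (.047,-.047): print(((proj('side',p+R[:,1]*w+[0,0,.013])-[240,180]+.5)*4-.5).round(1))
```

```text
pos [ 0.5029 -0.3989  0.1896] F [-0.6  0.2 -0.3] w 0.0854 t 20.57
tool axes (cols x y z)
 [[-0.004  0.967 -0.254]
 [ 0.002 -0.254 -0.967]
 [-1.    -0.004 -0.001]]
shift cm [7.36 0.15 0.05] turn deg [ 0.09 -0.07  0.25]
[[384.7 304.3]]
[[214.2 296.8]]
```

View pics/side10c.png

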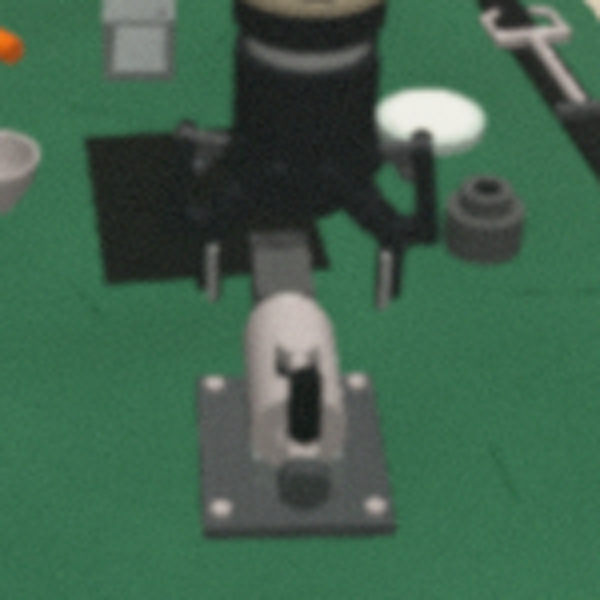

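Emit:
drive_tool(series=[[[100, 1.5, 0.15, 0, 0, 0, 0.2], [100, 2, 0, 0, 0, 0, 0], [100, 2, 0, 0, 0, 0, 0], [100, 1.3, 0, 0, 0, 0, 0], [100, 0.5, 0, 0, 0, 0, 0], [35, 0, 0, 0, 0, 0, 0], [35, 0, 0, 0, 0, 0, 0], [35, 0, 0, 0, 0, 0, 0], [35, 0, 0, 0, 0, 0, 0], [35, 0, 0, 0, 0, 0, 0]]], force=20)

```text
time: 21.45
position: [0.5053, -0.4001, 0.1187]
orientation: [0.56, 0.431, -0.56, 0.432]
wrist_force: [-0.4, 0.1, -0.5]
gripper_width: 0.0295
```

Run:
```python
from h import *
plan([0.5040,-0.3996,0.116],-0.258)
for c in ("side",'top'):
    im=imaging.snapshot(c)
    crop=im[180:330,240:390] if c=='side' else im[150:240,300:450];k=4
    cv2.imwrite(f"pics/{c}11c.png",cv2.resize(crop,None,fx=k,fy=k,interpolation=cv2.INTER_CUBIC))
```

```text
pos [ 0.5053 -0.4001  0.1187] F [-0.4  0.1 -0.5] w 0.0295 t 21.45
tool axes (cols x y z)
 [[ 0.002  0.967 -0.255]
 [-0.001 -0.255 -0.967]
 [-1.     0.002  0.001]]
shift cm [ 0.27 -0.14 -0.01] turn deg [ 0.    0.05 -0.12]
```

View pics/side11c.png

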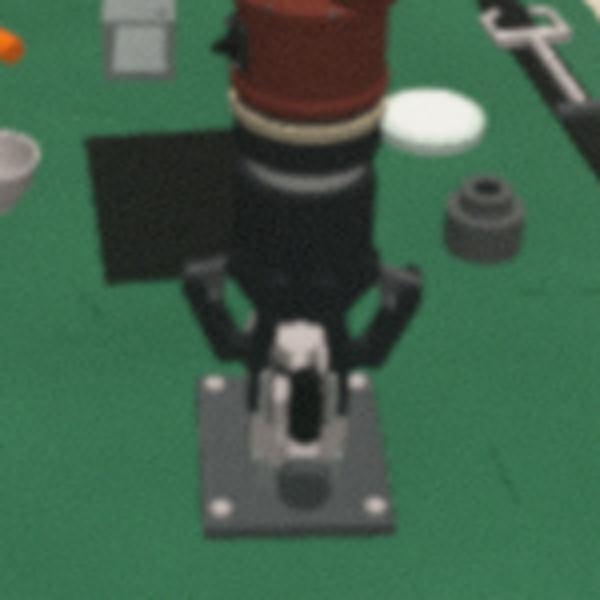

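Run:
```python
from h import *
f=lambda X:((proj('side',X)-[240,180]+.5)*4-.5).round(0).tolist()
print(f([[.5053,-.4001,.1187],[.504,-.3996,.108],[.504,-.3996,.152],[.5053,-.4001,.152]]))
```

```text
[[299.0, 421.0], [296.0, 435.0], [298.0, 375.0], [301.0, 375.0]]
```

Emit:
drive_tool(series=[[[35, 0.2, -0.74, -0.03, 5, 0, 0], [35, 0, -0.74, -0.03, 5, 0, 0], [35, 0, -0.74, -0.03, 5, 0, 0], [35, 0, -0.74, -0.03, 5, 0, 0], [35, 0, -0.74, -0.03, 5, 0, 0], [35, 0, -0.74, -0.03, 5, 0, 0], [35, 0, 0, 0, 0, 0, 0]]])

```text
time: 22.13
position: [0.4669, -0.3789, 0.1167]
orientation: [0.654, 0.269, -0.653, 0.271]
wrist_force: [0.5, -2.7, 2.2]
gripper_width: 0.0301
```

```bash
cat > lev.py <<'E'
from h import *
import sys
n=sys.argv[1]
h=np.array([.5256,-.3174])
s=readout.get_state();p=np.array(s['position']);v=p[:2]-h;print('tcp lever angle',((-1.7335-np.arctan2(v[1],v[0]))%(2*np.pi)).round(3),'r',np.linalg.norm(v).round(4),'F',np.round(s['wrist_force'],1))
R=Ro.from_quat(s['orientation']).as_matrix();print('tool z yaw angle',((-1.7335-np.arctan2(R[1,2],R[0,2]))%(2*np.pi)).round(3), 'F tool',(R.T@np.array(s['wrist_force'])).round(1),'p',p.round(4),'t',s['time'],'w',s['gripper_width'])
for c in ("side",'top'):
    im=imaging.snapshot(c)
    crop=im[180:330,240:390] if c=='side' else im[150:250,300:450];k=4
    cv2.imwrite(f"pics/{c}{n}c.png",cv2.resize(crop,None,fx=k,fy=k,interpolation=cv2.INTER_CUBIC))
E
python3 lev.py 12
```

```text
tcp lever angle 0.599 r 0.0851 F [ 0.5 -2.7  2.2]
tool z yaw angle 0.625 F tool [-2.2  2.3  1.5] p [ 0.4669 -0.3789  0.1167] t 22.1333 w 0.030087498015646537
```

View pics/side12c.png

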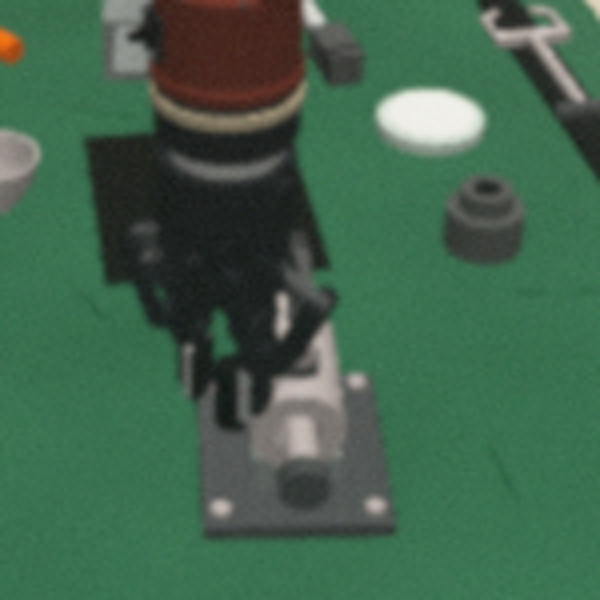

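Emit:
drive_tool(series=[[[35, 0, -0.74, -0.03, 5, 0, 0], [35, 0, -0.74, -0.03, 5, 0, 0], [35, 0, -0.74, -0.03, 5, 0, 0], [35, 0, -0.74, -0.03, 5, 0, 0], [35, 0, -0.74, -0.03, 5, 0, 0], [35, 0, -0.74, -0.03, 5, 0, 0], [35, 0, -0.6, -0.02, 4, 0, 0], [35, 0, 0, 0, 0, 0, 0]]])

```text
time: 22.9
position: [0.4429, -0.3346, 0.1161]
orientation: [0.704, 0.067, -0.704, 0.069]
wrist_force: [-0.0, -3.5, 0.6]
gripper_width: 0.0297
```

```bash
python3 lev.py 13
```

```text
tcp lever angle 1.203 r 0.0845 F [-0.  -3.5  0.6]
tool z yaw angle 1.215 F tool [-0.6  3.5  0.7] p [ 0.4429 -0.3346  0.1161] t 22.9 w 0.029697870547354076
```

View pics/side13c.png

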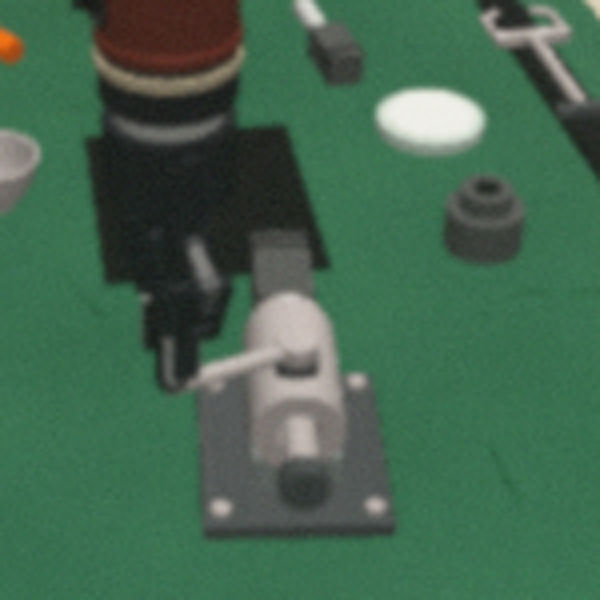

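Lever is following (arm from boss (298,340) to knob near (190,385) in the crop). Continuing to the end stop.

Emit:
drive_tool(series=[[[35, 0, -0.45, -0.02, 3, 0, 0], [35, 0, -0.3, -0.01, 2, 0, 0], [35, 0, -0.3, -0.01, 2, 0, 0], [35, 0, 0, 0, 0, 0, 0]]])

```text
time: 23.33
position: [0.4418, -0.324, 0.1157]
orientation: [0.707, 0.026, -0.706, 0.026]
wrist_force: [-1.9, -2.7, 1.1]
gripper_width: 0.0299
```

```bash
python3 lev.py 14
```

```text
tcp lever angle 1.33 r 0.084 F [-1.9 -2.7  1.1]
tool z yaw angle 1.334 F tool [-1.1  2.5  2. ] p [ 0.4418 -0.324   0.1157] t 23.3333 w 0.029949778535053276
```

Emit:
drive_tool(series=[[[35, 0, -0.3, -0.01, 2, 0, 0], [35, 0, -0.3, -0.01, 2, 0, 0], [35, 0, 0, 0, 0, 0, 0]]])

```text
time: 23.68
position: [0.4425, -0.3214, 0.1159]
orientation: [0.708, -0.002, -0.707, 0.003]
wrist_force: [-0.5, -17.6, -7.0]
gripper_width: 0.03
```

```bash
python3 lev.py 15
```

```text
tcp lever angle 1.361 r 0.0832 F [ -0.5 -17.6  -7. ]
tool z yaw angle 1.406 F tool [ 7.2 17.5  0.6] p [ 0.4425 -0.3214  0.1159] t 23.6833 w 0.030016731386939707
```

Emit:
drive_tool(series=[[[35, 0, 0.4, 0, 0, 0, 0], [35, 0, 0.3, 0, 0, 0, 0], [45, 0, 0, 0, 0, 0, 0], [45, 0, 0, 0, 0, 0, 0], [45, -1, 0, 0, 0, 0, 0], [45, -2, 0, 0, 0, 0, 0], [45, -2, 0, 0, 0, 0, 0], [45, -2, 0, 0, 0, 0, 0], [45, -2, 0, 0, 0, 0, 0], [45, -2, 0, 0, 0, 0, 0], [45, 0, 0, 0, 0, 0, 0]]])

```text
time: 24.7
position: [0.4431, -0.3257, 0.2303]
orientation: [0.709, 0.0, -0.705, 0.003]
wrist_force: [0.5, 0.3, 1.0]
gripper_width: 0.0383
```

```bash
python3 lev.py 16
python3 - <<'E'
from h import *
im=imaging.snapshot('top'); cv2.imwrite('pics/top16f.png',im)
E
```

```text
tcp lever angle 1.307 r 0.0829 F [0.5 0.3 1. ]
tool z yaw angle 1.404 F tool [-1.  -0.3 -0.5] p [ 0.4431 -0.3257  0.2303] t 24.7 w 0.03834504811208795
```

View pics/side16c.png

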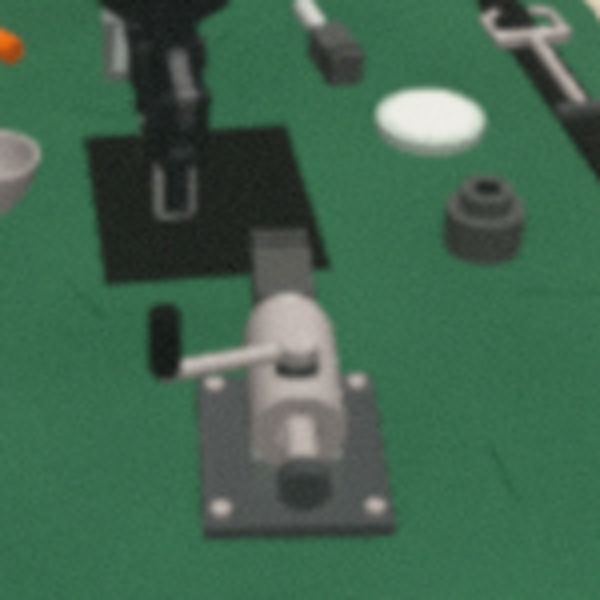

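View pics/top16f.png

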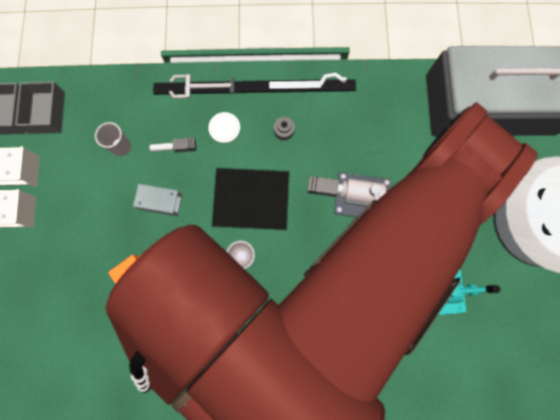

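Run:
```python
from h import *
im=imaging.snapshot('side'); imt=imaging.snapshot('top')
print(imaging.landmark_of('lever_knob','side')[:2])
k=((165+.5)/4-.5+240,(342+.5)/4-.5+180); x=at_z('side',k,.13); v=x[:2]-np.array([.5256,-.3174]); print(x,'angle',-1.7335-np.arctan2(v[1],v[0])+0, 'mod',(-1.7335-np.arctan2(v[1],v[0]))%(2*np.pi))
for a in (1.1,1.2,1.25,1.3): print(a,((proj('side',[.5256+.085*np.cos(-1.7335-a),-.3174+.085*np.sin(-1.7335-a),.13])-[240,180]+.5)*4-.5).round(1))
b=np.load('side_rel.npy'); a=np.load('side_home.npy')
st=np.hstack([q[215:275,280:330] for q in (a,b,im)]); cv2.imwrite('pics/cmp.png',cv2.resize(st,None,fx=5,fy=5,interpolation=cv2.INTER_CUBIC))
cv2.imwrite('pics/t17.png',cv2.resize(imt[160:225,295:395],None,fx=7,fy=7,interpolation=cv2.INTER_CUBIC))
print(readout.get_state()['time'])
```

```text
[{'uv': [282.3, 265.1], 'conf': 0.76}, {'uv': [212.1, 352.1], 'conf': 0.66}]
[ 0.43999659 -0.32733368  0.13      ] angle 1.2925663563579646 mod 1.2925663563579646
1.1 [[177.3 357.1]]
1.2 [[171.3 349.2]]
1.25 [[168.7 345.1]]
1.3 [[166.6 341. ]]
25.0
```

View pics/cmp.png

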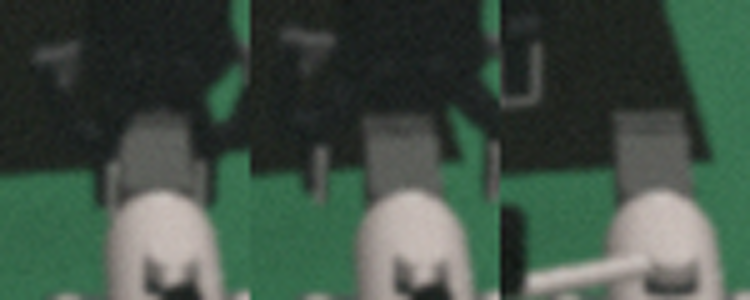

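View pics/t17.png

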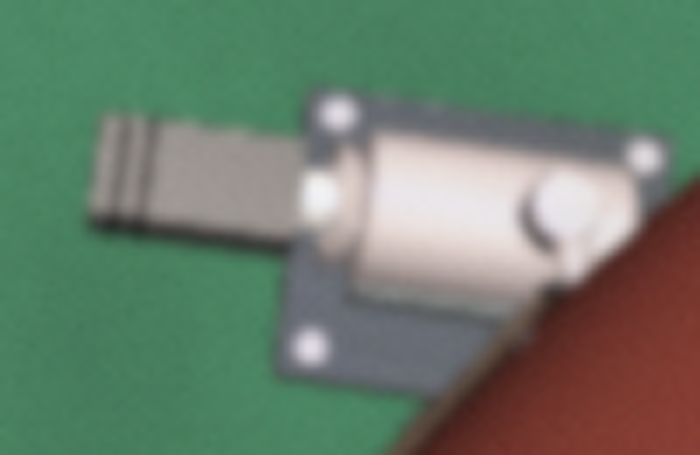

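Run:
```python
from plant import workorder, readout
print(workorder.hand_in(), readout.get_state()['time'])
```

```text
the job is handed in; nothing more can be done
the job is handed in; nothing more can be done
```

The job is done and handed in at about 25 s of the 66 s allowed. I drew the spindle out of the tunnel by its shaft, laid it on the mat and let go. I then took it again by the block, fed it into the grey collet and swung the lever round to close it.

**Last checks:**
- **Shaft home:** feeding met a firm stop, with the wrist force rising from about 0 to 14 N while the tool stopped moving. About 13 mm of shaft stays outside, within the expected 10 to 23 mm. The side pictures show the block in the same place before release, after release and after closing.
- **Lever closed:** the push rose to about 17 N against the end stop, and the side picture afterwards puts the lever at about 1.29 of 1.3 rad.
- **Surroundings:** the arm is clear of everything. The loose things in view looked unmoved; in the last top picture the arm partly covered the orange spindle and the turquoise collet and hid the jar.

No check failed. Two things disagreed slightly or were unexpected:
- The two cameras differed by about 1 px (2 to 3 mm) in absolute position, so I set the feed alignment by comparing shaft and collet within the same picture.
- When I gripped the block on the mat, the tool sat 2 mm higher than planned, with about 6 N upward on it. I allowed for that in the lift.

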